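# Lock the hardness probe's barrel and put its setting bushes away

## Robot

A 6-joint arm with a two-finger parallel gripper is mounted at the origin on the work surface. World frame = base frame: x ahead of the robot, y to its left, z up, the work surface at z = 0. Lengths are in mm, angles in degrees, forces in N, time in s.
With the tool pointing down it reaches from about 400 to 825 mm from the base axis. Payload 7 kg.
Tool frame: the origin (TCP) lies midway between the tips of the shut fingers; the grasp point (between the pads) lies 19 mm behind it; z points along the fingers, y is the line along which they close (so a half turn about z gives the same grasp; the last joint's range is limited). The gripper opens to 85 mm and grips with 20 to 120 N. Pads are 22 mm wide; open, the fingers measure 114 mm over their backs; the gripper's body (76 mm by 85 mm) begins 54 mm behind the grasp point. The pads swing forward as they close: fully open they stand 13 mm farther back than shut.
Start: joints at [90.017, 20.546, 0.682, 0, -70.136, -16.507], TCP at [191.603, 647.212, 194.802] pointing down, gripper open.
Joint ranges: [-176.03, 176.03], [-82.01, 121.73], [-58.28, 71.71], [-173.87, 95.51], [-174.79, -0.11], [-173.66, 173.66]. Speed limits (degrees/s): [136.94, 136.94, 172.46, 180, 180, 180].

## Interface

Orientations are given as [roll, pitch, yaw] about the fixed x, y, z axes, in that order (R = Rz(yaw) Ry(pitch) Rx(roll)).
In Python, from rig import * gives the robot as it stands.
- The arm moves only by the shell command python3 -m crank 'ROWS' [FORCE]. ROWS is a JSON object of lists of equal length, an entry for each row: "fingers": the opening in per cent of the stroke, from 0 (shut) to 100 (fully open); "delta_pos": the shift along the tool's x, y, z in mm, a list of three; "delta_rot": the turn, a rotation vector about the tool's x, y, z in rad, a list of three. A call has 1 to 20 rows; each row is the pose to reach, as a shift and turn from the pose commanded when the call began, along the tool's axes at that moment; what a row does not reach only later rows make up. A row lasts 1/10 s, in which the tool goes at most 50 mm and 8.59 degrees, less where a joint would pass 70% of its speed; a pose out of reach is approached as far as the arm can. A call with a gripper value outside its range is refused whole. The fingers move at their own pace and stop on an object; FORCE is the grip in N (left out, the last holds). Time passes only in rows, so rows that repeat a pose let the fingers close. It gives the time, the measured TCP pose, the force, the opening and the grip force at its end, in the units of the state.
- sense(): the state, without advancing time (a new reading comes with each control period).
- capture(name): name is "scene" or "top"; returns the picture (400x640x3 uint8, red, green, blue); there is no depth.
- camera_model(name): a dict with "K" (3x3 intrinsics, pixels), "k1" (the pictures are not rectified: a ray, as slopes to the right and down, at radius r is drawn at 1 + k1 r^2 times it, then the intrinsics apply), "rvec" (rotation vector, rad) and "tvec" (3), from world to camera coordinates, as OpenCV has them. Camera axes: x right, y down, z forward; pixel columns grow to the right and rows downward; lengths in mm; the calibration is good to about 2 mm. A picture is of the moment at which its call begins. camera_model takes no time and is no camera call.
- close_job(): hands the job in; it is judged then, once.
The state is a dict: "time_s": time; "qpos": joint angles; "qd": joint speeds; "effort": joint torques, N m; "position": TCP position; "orientation": TCP orientation; "ft_force": force on the tool from outside, world axes, zero at the start; "moment": the same for the moment, N m; "width": finger opening in mm; "gripper_force": force on a finger pad.
Only numpy, scipy, OpenCV 4.12 (cv2) and the standard library are available. Lean on these libraries where they do the work, as an engineer would, in place of code of your own. Each camera call takes 0.05 s, during which the arm holds its last target. There are 200 camera calls.

## Task

Finish setting up the hardness probe: swing the red-knobbed clamp handle fully closed so that the barrel is held, turn the knurled lock ring clockwise (seen from above) tight to its stop without letting the barrel be dragged round, then swing the handle fully open again. Also put every loose setting bush flat into the row for its size, the small ones in the narrow yellow row and the large ones in the wide blue row, and leave the other things on the bench where they are.

Things in the scene. Friction and masses are not known exactly. Their poses are not given: they have to be found in the camera images.
- ring_centre (a point): centre, half-way up, of the knurled aluminium lock ring of the probe in its setting fixture: an upright ring 48 mm across and 22 mm high, its underside 84 mm and top 106 mm above the bench, free all round. The black probe barrel (32 mm across) stands up through it to 125 mm above the bench. 2 mm under the ring is the grey housing collar (44 mm across) with a 24 mm wide bracket that leads from it towards the fixture's -y side, top 82 mm above the bench. z up
- ring (a joint): turn of the lock ring on its barrel, rad: 0 = fully slack, 2.6 = tight at its stop; grows clockwise seen from above (the white mark on the ring meets the red mark on the barrel's top at the stop). Rubs on the barrel with 0.12 N m, much more than the barrel's own 0.02 N m, so the unclamped barrel goes round with the ring
- barrel (a joint): turn of the barrel in the housing, rad, 0 as set at the start, grows clockwise seen from above; the closed clamp leaves it about 0.06 rad of play each way
- handle (a joint): quarter-turn barrel-clamp handle, a flat steel lever on an upright pivot: 0 = fully open (at its stop), 1.57 = fully closed (at its stop, its tooth between two lugs of the barrel's flange, which stops the barrel turning); grows clockwise seen from above. It stays where it is left (0.12 N m friction)
- handle_knob (a point): centre of the red upright round knob at the lever's end, 20 mm across, 30 mm high (72 to 102 mm above the bench), 80 mm from the pivot axis
- latch_pivot (a point): point on the upright pivot axis of the clamp handle, at lever height, 69 mm above the bench; its axes are the fixture's: the open lever points from here to the fixture's -x, the closed lever to its +y. The ring's axis is at x +45, y -36 mm from here
- row_small_floor (a point): centre of the floor (3 mm above the bench) of the yellow row for small bushes: a fixed straight shallow tray, open on top, inside 180 mm long (along x) and 34 mm wide (y), walls 4 mm thick with tops 8 mm above the bench
- row_large_floor (a point): the same of the blue row for large bushes: inside 180 mm long (along x) and 44 mm wide (y), walls 4 mm thick with tops 8 mm above the bench
- small1_mid (a point): centre, half-way up, of a small setting bush: a loose plain steel disc 28 mm across, 22 mm high, standing flat on the bench, z along its axis; about 0.09 kg; may be absent
- large1_mid (a point): centre, half-way up, of a large setting bush: a loose plain steel disc 38 mm across, 22 mm high, standing flat on the bench, z along its axis; about 0.16 kg; may be absent
- small2_mid (a point): centre, half-way up, of a small setting bush: a loose plain steel disc 28 mm across, 22 mm high, standing flat on the bench, z along its axis; about 0.09 kg; may be absent
- large2_mid (a point): centre, half-way up, of a large setting bush: a loose plain steel disc 38 mm across, 22 mm high, standing flat on the bench, z along its axis; about 0.16 kg; may be absent
- small3_mid (a point): centre, half-way up, of a small setting bush: a loose plain steel disc 28 mm across, 22 mm high, standing flat on the bench, z along its axis; about 0.09 kg; may be absent
- large3_mid (a point): centre, half-way up, of a large setting bush: a loose plain steel disc 38 mm across, 22 mm high, standing flat on the bench, z along its axis; about 0.16 kg; may be absent
- check_weight: steel check weight 44 mm across, 52 mm high, with a black knob, origin under its centre; a bystander, to be left alone
- jar: amber glass jar 48 mm across, 65 mm high, origin under its centre; a bystander, to be left alone
- marker: white and blue marker pen 130 mm long, 13 mm thick, lying along its x, origin under its centre; a bystander, to be left alone
- screwdriver: green-handled screwdriver 170 mm long lying along its x; a bystander, to be left alone
Things that resemble listed ones, but are neither listed nor needed, are in the scene too. Leave any orange, purple or turquoise look-alike of the part that bears large1_mid alone.

How it is judged (in metres and radians):
On the way, in this order (a step that is already met when the one before it is completed fails the run):
1. the clamp handle is fully closed while the ring is still slack (value of joint handle above 1.45 rad and value of joint ring below 2.3 rad and value of joint barrel between -0.2 and 0.2 rad), for 0.2 s.
2. the ring is tight at its stop with the clamp closed and the barrel not turned (value of joint handle above 1.45 rad and value of joint ring above 2.45 rad and value of joint barrel between -0.2 and 0.2 rad), for 0.2 s.
3. the clamp handle is fully open again (value of joint handle below 0.12 rad and value of joint ring above 2.45 rad and value of joint barrel between -0.2 and 0.2 rad), for 0.2 s.
At the end, for the whole second after the job is handed in: Handle within 0.12 rad of fully open, ring within 0.15 rad of its stop, barrel within 0.2 rad of where it was set; every bush present lies flat and at rest on the floor of the row for its size (small: yellow, large: blue), inside the row's walls (all of step 3 and x of small1_mid in the frame of row_small_floor between -0.08 and 0.08 m and y of small1_mid in the frame of row_small_floor between -0.007 and 0.007 m and z of small1_mid in the frame of row_small_floor between 0.008 and 0.0135 m and x of large1_mid in the frame of row_large_floor between -0.08 and 0.08 m and y of large1_mid in the frame of row_large_floor between -0.007 and 0.007 m and z of large1_mid in the frame of row_large_floor between 0.008 and 0.0135 m and x of small2_mid in the frame of row_small_floor between -0.08 and 0.08 m and y of small2_mid in the frame of row_small_floor between -0.007 and 0.007 m and z of small2_mid in the frame of row_small_floor between 0.008 and 0.0135 m and x of large2_mid in the frame of row_large_floor between -0.08 and 0.08 m and y of large2_mid in the frame of row_large_floor between -0.007 and 0.007 m and z of large2_mid in the frame of row_large_floor between 0.008 and 0.0135 m and x of small3_mid in the frame of row_small_floor between -0.08 and 0.08 m and y of small3_mid in the frame of row_small_floor between -0.007 and 0.007 m and z of small3_mid in the frame of row_small_floor between 0.008 and 0.0135 m and x of large3_mid in the frame of row_large_floor between -0.08 and 0.08 m and y of large3_mid in the frame of row_large_floor between -0.007 and 0.007 m and z of large3_mid in the frame of row_large_floor between 0.008 and 0.0135 m); the robot touches nothing.
It fails at once if the barrel is dragged round by more than 0.3 rad (value of joint barrel above 0.3 rad or value of joint barrel below -0.3 rad).
It fails at once if a bystander (check weight, jar, marker, screwdriver) is moved more than 4 cm (distance of any of check_weight, jar, marker, screwdriver from where it was at the start of the episode above 0.04 m).
Of small1, large1, small2, large2, small3, large3 only 4 to 6 are there at a start; the rules pass over those that are not, and their reading is None.
At some moment in a run one of small1, large1, small2, large2, small3, large3 may be knocked a few centimetres aside while the robot is not near it.
Once in a run the grip may slacken for a moment while it holds something.
It also fails if it takes over 210 s, if anything falls off the work surface, if the arm or the gripper's body presses on something with over 40 N, if the wrist force passes 120 N, or if a joint passes its speed limit or range.

## Working session

There is one attempt and no reset: what is moved stays moved. The work goes in short steps, Python scripts to look and compute and a shell command to move; the robot and the scene stay as the last step left them, time stands still between calls to the robot, and variables do not carry over. Pictures are saved under pics/ and viewed, at most 14 in all, crops included, and the job is handed in when it is done.

```bash
ls; mkdir -p pics
cat > h.py <<'E'
from rig import *
import numpy as np, cv2
def cam(n):
    m=camera_model(n); return np.array(m["K"],float),float(m["k1"]),cv2.Rodrigues(np.array(m["rvec"],float))[0],np.array(m["tvec"],float)
def ray(n,u,v):
    K,k1,R,t=cam(n); d=np.array([k1,0,0,0,0.])
    p=cv2.undistortPoints(np.array([[[u,v]]],float),K,d)[0,0]
    return -R.T@t, R.T@np.array([p[0],p[1],1])
def plane(n,u,v,z):
    o,d=ray(n,u,v); return o+d*(z-o[2])/d[2]
def proj(n,P):
    K,k1,R,t=cam(n)
    return cv2.projectPoints(np.array(P,float).reshape(-1,1,3),cv2.Rodrigues(R)[0],t,K,np.array([k1,0,0,0,0.]))[0].reshape(-1,2)
E
python3 - <<'E'
from h import *
for n in("scene","top"):
    im=capture(n); np.save(f"pics/{n}0.npy",im)
    cv2.imwrite(f"pics/{n}0.png",cv2.resize(im[...,::-1],(800,500),interpolation=cv2.INTER_CUBIC))
    K,k1,R,t=cam(n); print(n,K.tolist(),k1,(-R.T@t).round(),R.round(3).tolist())
print(sense())
E
```

```text
pics
scene [[428.2029900777321, 0.0, 322.4695166748483], [0.0, 428.2029900777321, 199.53756181970854], [0.0, 0.0, 1.0]] 0.040980954483917684 [997. 233. 935.] [[-0.452, 0.892, -0.007], [0.771, 0.386, -0.506], [-0.448, -0.234, -0.863]]
top [[483.62950025395736, 0.0, 319.9899739155455], [0.0, 483.62950025395736, 203.7905283778785], [0.0, 0.0, 1.0]] -0.1067599206485267 [ 303.   -2. 1330.] [[-0.028, -1.0, -0.007], [-0.982, 0.029, -0.186], [0.186, 0.002, -0.983]]
{'time_s': 0.1, 'qpos': array([ 9.00163535e+01,  2.05884068e+01,  6.40981770e-01, -1.64063605e-02,
       -7.01340278e+01, -1.65082300e+01]), 'qd': array([-0.03648643, -0.21878592,  0.12202094,  0.05460037,  0.00197117,
        0.00862253]), 'effort': array([-7.69506405e-04, -5.84765053e+01,  2.94104576e+01,  6.95437923e+00,
       -3.18940954e-03,  7.84596921e-06]), 'position': array([191.50502896, 646.79417445, 193.96431226]), 'orientation': array([ 1.79917522e+02, -8.35890920e-03, -1.64974566e+01]), 'ft_force': array([ 0.54826311, -0.1727181 , -0.02564312]), 'moment': array([-0.00453472, -0.03145801, -0.02380188]), 'gripper_force': 0.0, 'width': 85.52526632357979}
```

View pics/scene0.png

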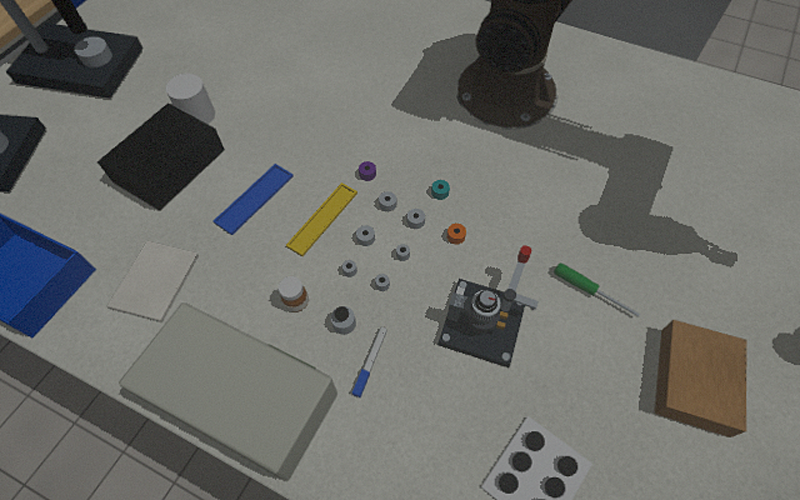

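View pics/top0.png

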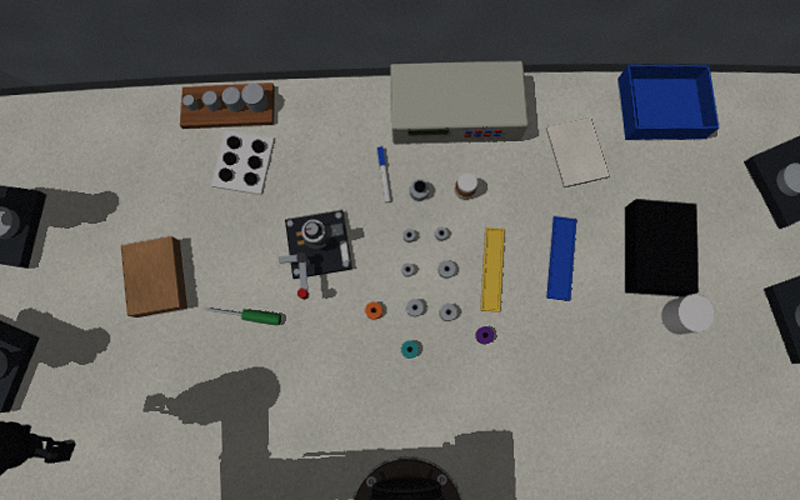

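The scene view shows the fixture (480,315), a red knob at (525,253), six grey bushes and purple, teal and orange look-alikes. The top view shows the yellow row at (493,270), the blue row at (562,258), and grey bushes at (409,236), (442,234), (408,270), (448,269), (415,307) and (448,312). I'll enlarge both to confirm.

Run:
```python
from h import *
t=np.load("pics/top0.npy"); s=np.load("pics/scene0.npy")
a=cv2.resize(t[160:300,215:475],None,fx=3,fy=3,interpolation=cv2.INTER_CUBIC)
b=cv2.resize(s[120:300,200:440],None,fx=3.2,fy=3.2,interpolation=cv2.INTER_CUBIC)
cv2.imwrite("pics/tc.png",a[...,::-1]);cv2.imwrite("pics/sc.png",b[...,::-1])
```

```text
(no output)
```

View pics/tc.png

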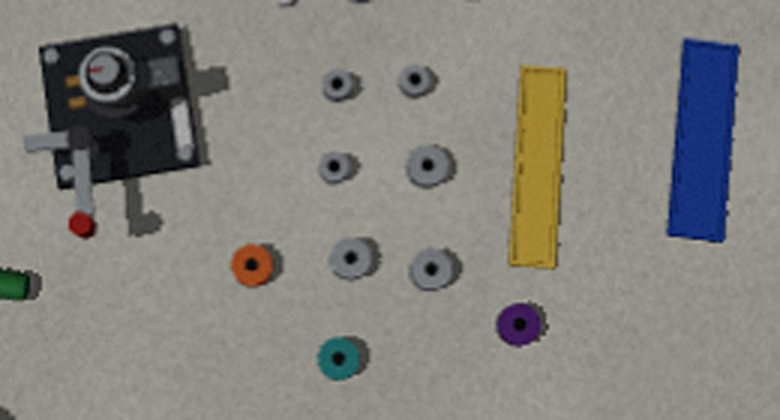

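View pics/sc.png

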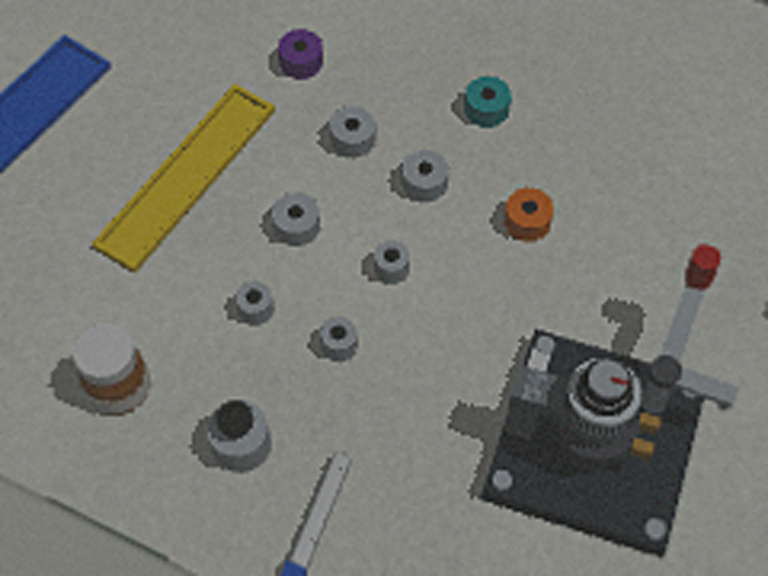

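Large bushes at top-crop pixels (428,165), (350,258) and (431,268). Small bushes at (337,84), (415,80) and (334,166). The orange, teal and purple discs are look-alikes and stay put. Next I measure with masks.

```bash
cat >> h.py <<'E'
def blobs(mask,lo,hi):
    n,l,st,c=cv2.connectedComponentsWithStats(mask.astype(np.uint8))
    return [(i,c[i],st[i,4]) for i in range(1,n) if lo<=st[i,4]<=hi],l
def row(im,n,color):
    h=cv2.cvtColor(im,cv2.COLOR_RGB2HSV).astype(int)
    m=(h[...,1]>130)&(h[...,2]>50)&((abs(h[...,0]-24)<7) if color=="y" else (abs(h[...,0]-112)<10))
    cs,_=cv2.findContours(m.astype(np.uint8),cv2.RETR_EXTERNAL,cv2.CHAIN_APPROX_NONE)
    out=[]
    for c in cs:
        if cv2.contourArea(c)<400: continue
        W=np.array([plane(n,*p[0],8)[:2] for p in c],np.float32)
        r=cv2.minAreaRect(W); 
        if 170<max(r[1])<215 and min(r[1])<75: out.append(r)
    return out
def holes(im,n,box):
    """dark bush holes inside pixel box, cast onto z=22"""
    g=cv2.cvtColor(im,cv2.COLOR_RGB2GRAY); u0,v0,u1,v1=box
    k=4; G=cv2.resize(g[v0:v1,u0:u1],None,fx=k,fy=k,interpolation=cv2.INTER_CUBIC)
    b,l=blobs(G<45,60,700)
    res=[]
    for i,c,a in b:
        u,v=(c+.5)/k-.5+[u0,v0]; res.append((round(u,1),round(v,1),a,plane(n,u,v,22).round(1)))
    return res
def redk(im):
    h=cv2.cvtColor(im,cv2.COLOR_RGB2HSV).astype(int)
    return ((h[...,0]<6)|(h[...,0]>174))&(h[...,1]>140)&(h[...,2]>60)
E
python3 - <<'E'
from h import *
t=np.load("pics/top0.npy"); s=np.load("pics/scene0.npy")
for n,im,box in(("top",t,(310,170,380,260)),("scene",s,(265,145,345,240))):
    for c in "yb": print(n,c,row(im,n,c))
    for r in holes(im,n,box): print(n,*r)
    b,l=blobs(redk(im),3,400)
    for i,c,a in b:
        print("red",c.round(1),a, plane(n,*c,87).round(1),plane(n,*c,102).round(1),plane(n,*c,125).round(1))
E
```

```text
top y [((516.3139038085938, -204.0631561279297), (42.26469802856445, 187.181396484375), 83.57138061523438)]
top b [((536.4261474609375, -360.3867492675781), (52.56295394897461, 187.71783447265625), 81.14440155029297)]
top 352.8 185.9 151 [598.8 -92.3  22. ]
top 326.9 187.4 150 [596.7 -20.3  22. ]
top 357.1 214.6 157 [ 518.  -100.6   22. ]
top 325.9 214.9 153 [519.5 -15.1  22. ]
top 331.5 245.5 160 [435.1 -27.8  22. ]
top 358.3 249.3 164 [ 422.8 -100.1   22. ]
red [382.2 104.6] 9 [ 810.  -177.9   87. ] [ 803.9 -175.8  102. ] [ 794.5 -172.6  125. ]
red [398. 104.] 5 [ 810.6 -221.4   87. ] [ 804.5 -218.7  102. ] [ 795.1 -214.7  125. ]
red [373.6 107.6] 8 [ 801.6 -153.9   87. ] [ 795.6 -152.1  102. ] [ 786.4 -149.2  125. ]
red [389.5 107. ] 4 [ 802.4 -197.5   87. ] [ 796.4 -195.1  102. ] [ 787.1 -191.5  125. ]
red [241.3 234.2] 46 [464.4 206.5  87. ] [462.5 204.  102. ] [459.5 200.1 125. ]
scene y [((521.1826171875, -203.18606567382812), (44.75654220581055, 189.95449829101562), 83.55477905273438)]
scene b [((542.1127319335938, -359.9945983886719), (54.91947555541992, 187.9727783203125), 80.97154998779297)]
scene 309.5 158.3 145 [ 425.6 -101.1   22. ]
scene 332.4 172.1 140 [437.9 -28.4  22. ]
scene 291.8 185.8 159 [ 520.9 -101.4   22. ]
scene 321.8 199.4 178 [522.4 -15.8  22. ]
scene 278.7 212.3 169 [601.8 -93.   22. ]
scene 305.2 223.5 169 [599.9 -21.3  22. ]
red [420.5 201.1] 60 [459.5 205.1  87. ] [469.  205.6 102. ] [483.6 206.4 125. ]
red [393.  238.6] 5 [575.  184.8  87. ] [582.5 185.7 102. ] [593.9 187.  125. ]
```

Run:
```python
from h import *
t=np.load("pics/top0.npy"); s=np.load("pics/scene0.npy")
a=cv2.resize(t[165:240,222:292],None,fx=5.6,fy=5.6,interpolation=cv2.INTER_CUBIC)
b=cv2.resize(s[190:295,345:440],None,fx=4,fy=4,interpolation=cv2.INTER_CUBIC)
b=cv2.copyMakeBorder(b,0,0,0,0,cv2.BORDER_CONSTANT)
c=np.hstack([a,b]); print(a.shape,b.shape)
c=cv2.convertScaleAbs(c,alpha=1.5); cv2.imwrite("pics/fx.png",c[...,::-1])
```

```text
(420, 392, 3) (420, 380, 3)
```

View pics/fx.png

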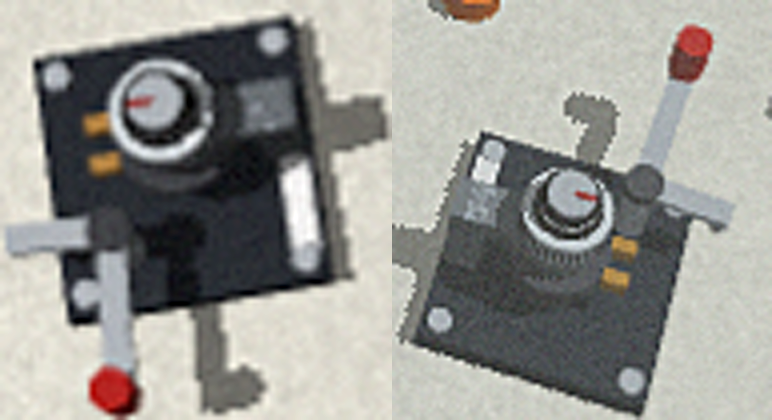

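The left pane (top view) shows the knob top at (113,390), pivot boss at (110,230), barrel cap at (155,98) and ring circle centre at (161,110). The right pane (scene view) shows the knob top at (694,42), boss at (645,183), cap at (577,192) and ring centre at (569,210).

Run:
```python
from h import *
P={"knobtop102":((113,390),(694,42)),"boss":((110,230),(645,183)),"cap125":((155,98),(577,192)),"ring106":((161,110),(569,210))}
for k,(a,b) in P.items():
    pa=(222+a[0]/5.6-.4,165+a[1]/5.6-.4); pb=(345+(b[0]-392)/4-.4,190+b[1]/4-.4)
    o1,d1=ray("top",*pa);o2,d2=ray("scene",*pb)
    A=np.c_[d1,-d2]; x=np.linalg.lstsq(A,o2-o1,rcond=None)[0]
    p,q=o1+d1*x[0],o2+d2*x[1]
    z={"knobtop102":102,"boss":80,"cap125":125,"ring106":106}[k]
    print(k,((p+q)/2).round(1),"gap",np.linalg.norm(p-q).round(1),plane("top",*pa,z).round(1),plane("scene",*pb,z).round(1))
# base plate outline
t=np.load("pics/top0.npy"); s=np.load("pics/scene0.npy")
for n,im,bx in(("top",t,(222,160,295,226)),("scene",s,(343,215,425,300))):
    g=cv2.cvtColor(im,cv2.COLOR_RGB2GRAY); m=np.zeros_like(g); u0,v0,u1,v1=bx
    m[v0:v1,u0:u1]=(g[v0:v1,u0:u1]<45); b,l=blobs(m,200,9999)
    i=max(b,key=lambda r:r[2])[0]; mm=cv2.morphologyEx((l==i).astype(np.uint8),cv2.MORPH_OPEN,np.ones((5,5)))
    pts=np.argwhere(mm)[:,::-1]; W=np.array([plane(n,*p,10)[:2] for p in pts],np.float32); print(n,cv2.minAreaRect(W))
```

```text
knobtop102 [463.1 203.8  96. ] gap 0.0 [462.3 202.7 102. ] [466.9 204.  102. ]
boss [543.3 210.1  67.9] gap 0.3 [541.1 207.9  80. ] [549.6 210.5  80. ]
cap125 [593.5 181.  123.7] gap 2.2 [593.5 179.8 125. ] [593.8 182.2 125. ]
ring106 [593.4 180.7 100.7] gap 0.2 [592.2 179.8 106. ] [596.  181.2 106. ]
top ((581.4910888671875, 191.7219696044922), (136.08206176757812, 115.3633804321289), 8.350092887878418)Traceback (most recent call last):
  File "<stdin>", line 15, in <module>
ValueError: max() iterable argument is empty
```

```bash
cat >> h.py <<'E'
from scipy.spatial.transform import Rotation as Ro
def to(x,y,z,psi):
    s=sense(); R=Ro.from_euler("xyz",s["orientation"],degrees=True)
    T=Ro.from_euler("xyz",[180,0,psi],degrees=True)
    print("t",round(s["time_s"],1),"pos",s["position"].round(1),"rpy",s["orientation"].round(1),"w",round(s["width"],1),"F",s["ft_force"].round(1),"M",s["moment"].round(2),"grip",round(s["gripper_force"],1),"q6",s["qpos"][5].round(1))
    print("->",(R.inv().apply(np.array([x,y,z])-s["position"])).round(1),(R.inv()*T).as_rotvec().round(3))
E
python3 -c "
from h import *
to(464.5,202.5,150,6.5)"
```

```text
t 0.1 pos [191.5 646.8 194. ] rpy [179.9  -0.  -16.5] w 85.5 F [ 0.5 -0.2 -0. ] M [-0.   -0.03 -0.02] grip 0.0 q6 -16.5
-> [387.9 348.4  44.5] [ 0.001  0.    -0.401]
```

```bash
python3 -m crank '{"fingers":[60,60,60,60,60,60,60,60,60,60,60,60,60,60,60],"delta_pos":[[388,348,44],[388,348,44],[388,348,44],[388,348,44],[388,348,44],[388,348,44],[388,348,44],[388,348,44],[388,348,44],[388,348,44],[388,348,44],[388,348,44],[388,348,44],[388,348,44],[388,348,44]],"delta_rot":[[0,0,-0.4],[0,0,-0.4],[0,0,-0.4],[0,0,-0.4],[0,0,-0.4],[0,0,-0.4],[0,0,-0.4],[0,0,-0.4],[0,0,-0.4],[0,0,-0.4],[0,0,-0.4],[0,0,-0.4],[0,0,-0.4],[0,0,-0.4],[0,0,-0.4]]}' 20
python3 - <<'E'
from h import *
to(464.5,202.5,78,6.5)
print(sense()["qpos"].round(1))
s=capture("scene"); cv2.imwrite("pics/s1.png",cv2.resize(s[120:300,300:460],None,fx=3.2,fy=3.2,interpolation=cv2.INTER_CUBIC)[...,::-1])
E
```

```text
time_s: 1.6
position: [464.5, 204.2, 150.9]
orientation: [-180.0, -0.0, 6.5]
ft_force: [0.6, -0.7, 0.6]
width: 51.3
gripper_force: 0.0
t 1.6 pos [464.5 204.2 150.9] rpy [-180.    -0.     6.5] w 51.3 F [ 0.6 -0.7  0.6] M [0.02 0.01 0.02] grip 0.0 q6 50.6
-> [-0.2  1.7 72.9] [-0. -0.  0.]
[ 45.9   6.7 -23.8  -0.  -59.5  50.6]
```

```bash
python3 -m crank '{"fingers":[60,60,60,60,25,25,25,25,25,25],"delta_pos":[[0,2,36],[0,2,72],[0,2,72],[0,2,72],[0,2,72],[0,2,72],[0,2,72],[0,2,72],[0,2,72],[0,2,72]],"delta_rot":[[0,0,0],[0,0,0],[0,0,0],[0,0,0],[0,0,0],[0,0,0],[0,0,0],[0,0,0],[0,0,0],[0,0,0]]}' 20
python3 - <<'E'
from h import *
to(464.5,202.5,78,6.5)
for n in("scene","top"):
    s=capture(n); b,l=blobs(redk(s),15,400); print(n,[(c.round(1),a) for i,c,a in b])
E
```

```text
time_s: 2.65
position: [465.1, 201.4, 79.0]
orientation: [-180.0, -0.0, 6.4]
ft_force: [-0.1, -0.1, 0.8]
width: 21.1
gripper_force: 0.0
t 2.6 pos [465.1 201.4  79. ] rpy [-180.    -0.     6.4] w 21.1 F [-0.1 -0.1  0.8] M [-0.04  0.05  0.01] grip 0.0 q6 50.8
-> [-0.5 -1.2  1. ] [-0.    -0.    -0.001]
scene [(array([421.4, 199.5]), np.int32(28)), (array([419.9, 206.7]), np.int32(19))]
top []
```

```bash
python3 -m crank '{"fingers":[15,15,15,15],"delta_pos":[[0,0,0],[0,0,0],[0,0,0],[0,0,0]],"delta_rot":[[0,0,0],[0,0,0],[0,0,0],[0,0,0]]}' 20
python3 - <<'E'
from h import *
to(464.5,202.5,78,6.5)
# arc in tool axes of the present pose: lever angle a clockwise, centre 80 mm ahead along lever
import numpy as np
for a in np.arange(.1,1.61,.1): print(round(a,2),np.round([80-80*np.cos(a),-80*np.sin(a),0],1))
E
```

```text
time_s: 3.15
position: [465.1, 201.4, 78.8]
orientation: [180.0, 0.0, 6.4]
ft_force: [-0.2, -0.1, 1.1]
width: 13.0
gripper_force: 0.0
t 3.1 pos [465.1 201.4  78.8] rpy [180.    0.    6.4] w 13.0 F [-0.2 -0.1  1.1] M [-0.01 -0.01 -0.03] grip 0.0 q6 50.8
-> [-0.4 -1.2  0.8] [ 0.     0.    -0.001]
0.1 [ 0.4 -8.   0. ]
0.2 [  1.6 -15.9   0. ]
0.3 [  3.6 -23.6   0. ]
0.4 [  6.3 -31.2   0. ]
0.5 [  9.8 -38.4   0. ]
0.6 [ 14.  -45.2   0. ]
0.7 [ 18.8 -51.5   0. ]
0.8 [ 24.3 -57.4   0. ]
0.9 [ 30.3 -62.7   0. ]
1.0 [ 36.8 -67.3   0. ]
1.1 [ 43.7 -71.3   0. ]
1.2 [ 51.  -74.6   0. ]
1.3 [ 58.6 -77.1   0. ]
1.4 [ 66.4 -78.8   0. ]
1.5 [ 74.3 -79.8   0. ]
1.6 [ 82.3 -80.    0. ]
```

Run:
```python
from h import *
s=capture("scene");t=capture("top")
a=cv2.resize(t[190:255,215:280],(480,480),interpolation=cv2.INTER_CUBIC)
b=cv2.resize(s[160:260,370:450],(320,400),interpolation=cv2.INTER_CUBIC); b=cv2.copyMakeBorder(b,0,80,0,0,cv2.BORDER_CONSTANT)
cv2.imwrite("pics/k1.png",cv2.convertScaleAbs(np.hstack([a,b])[...,::-1],alpha=1.5))
print(proj("scene",[465.1,201.4,78.8]),proj("top",[465.1,201.4,78.8]))
```

```text
[[417.38609507 204.1633462 ]] [[243.75309479 234.26365554]]
```

View pics/k1.png

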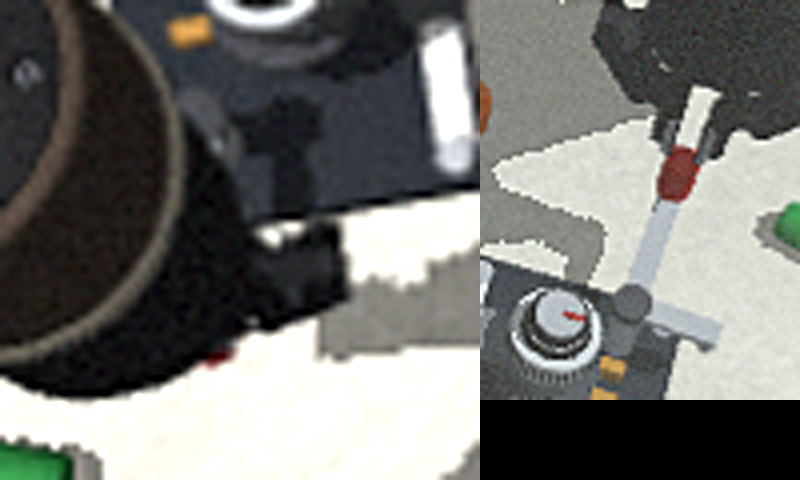

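The image shows the fingers with their tips near (688,145) in the right pane, above and behind the knob at (680,175). So they shut short of the knob. I compare the tips' position against projections.

```bash
python3 - <<'E'
from h import *
for P in ([465,201,79],[443,201,79],[465,201,100],[465,201,120],[465,201,140]):
    p=proj("scene",P)[0]; q=proj("top",P)[0]; print(P,((p-[370,160])*4+[480,0]).round(),((q-[215,190])*7.385).round())
E
python3 -m crank '{"fingers":[15,15,15,15,15],"delta_pos":[[0,0,-35],[0,0,-70],[0,0,-70],[0,0,-70],[0,0,-70]],"delta_rot":[[0,0,0],[0,0,0],[0,0,0],[0,0,0],[0,0,0]]}' 20
python3 -m crank '{"fingers":[15,15,15,15,15],"delta_pos":[[0,-40,0],[0,-80,0],[0,-80,0],[0,-80,0],[0,-80,0]],"delta_rot":[[0,0,0],[0,0,0],[0,0,0],[0,0,0],[0,0,0]]}' 20
python3 - <<'E'
from h import *
s=capture("scene");t=capture("top"); p=sense()["position"]; print(p)
a=cv2.resize(t[165:265,180:280],(400,400),interpolation=cv2.INTER_CUBIC)
b=cv2.resize(s[140:240,370:470],(400,400),interpolation=cv2.INTER_CUBIC)
print((proj("top",p)-[180,165])*4,(proj("scene",p)-[370,140])*4+[400,0])
cv2.imwrite("pics/k2.png",cv2.convertScaleAbs(np.hstack([a,b])[...,::-1],alpha=1.8))
E
```

```text
[465, 201, 79] [669. 176.] [213. 327.]
[443, 201, 79] [682. 147.] [213. 389.]
[465, 201, 100] [676. 158.] [204. 320.]
[465, 201, 120] [683. 139.] [194. 312.]
[465, 201, 140] [690. 120.] [184. 305.]
time_s: 3.75
position: [464.6, 201.1, 148.1]
orientation: [180.0, 0.1, 6.4]
ft_force: [0.9, -0.7, -0.1]
width: 13.0
gripper_force: 0.0
time_s: 4.25
position: [455.6, 280.1, 147.9]
orientation: [179.9, 0.1, 6.4]
ft_force: [-1.0, -0.5, 1.2]
width: 12.7
gripper_force: 0.0
[455.99474265 279.99227981 148.40264177]
[[110.79283955 280.9939526 ]] [[760.83893797 235.76834835]]
```

View pics/k2.png

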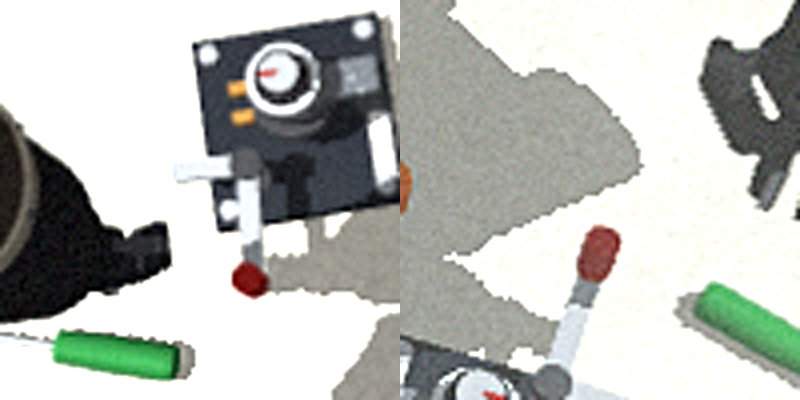

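The gripper body is visible, but its lower tips may be light coloured and saturated. I check with a plain crop plus a difference against the first picture.

Run:
```python
from h import *
s=capture("scene");s0=np.load("pics/scene0.npy")
a=cv2.resize(s[140:240,420:520],(400,400),interpolation=cv2.INTER_CUBIC)
d=cv2.absdiff(s,s0)[140:240,420:520]; b=cv2.convertScaleAbs(cv2.resize(d,(400,400),interpolation=cv2.INTER_NEAREST),alpha=3)
cv2.imwrite("pics/k3.png",np.hstack([a,b])[...,::-1])
p=sense()["position"]; print((proj("scene",p)-[420,140])*4,(proj("scene",p+[0,0,19])-[420,140])*4,(proj("scene",p+[0,0,73])-[420,140])*4)
```

```text
[[160.92622615 235.79165435]] [[170.85812776 217.23926118]] [[201.24877856 160.54770445]]
```

View pics/k3.png

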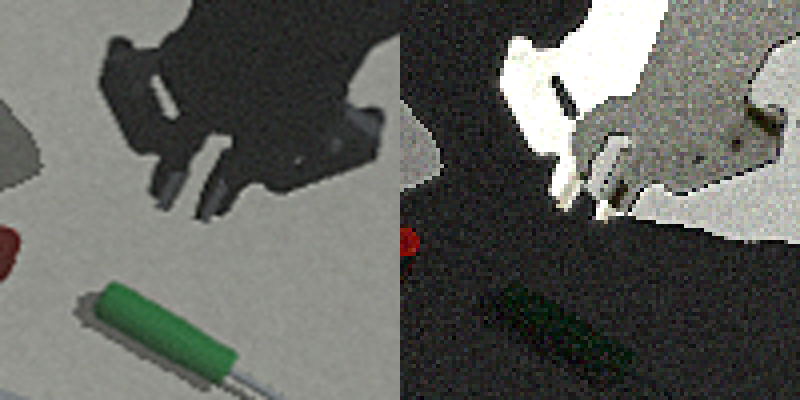

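Run:
```python
from h import *
def tri(a,b):
    o1,d1=ray("top",*a);o2,d2=ray("scene",*b)
    x=np.linalg.lstsq(np.c_[d1,-d2],o2-o1,rcond=None)[0]; p,q=o1+d1*x[0],o2+d2*x[1]; return ((p+q)/2).round(1),np.linalg.norm(p-q).round(1)
print(tri((222.5,226.2),(446.2,157.5)))
for z in(140,150,160,170,180,190): print(z,plane("scene",466.2,192.5,z).round(1))
# vertical check: gripper dark mask edge in top at several z
t=capture("top"); t0=np.load("pics/top0.npy"); d=cv2.absdiff(t,t0).max(2); g=cv2.cvtColor(t,cv2.COLOR_RGB2GRAY)
m=(d>25)&(g<40); m[:, 228:]=0
for v in range(215,252,3):
    r=np.where(m[v,150:228])[0]; print(v,(r.min()+150,r.max()+150) if len(r) else None)
print(proj("top",sense()["position"]))
```

```text
(array([460.1, 220. , 265.4]), np.float64(2.3))
140 [429. 287. 140.]
150 [436.1 286.3 150. ]
160 [443.2 285.6 160. ]
170 [450.4 284.9 170. ]
180 [457.5 284.3 180. ]
190 [464.7 283.6 190. ]
215 (np.int64(150), np.int64(201))
218 (np.int64(150), np.int64(203))
221 (np.int64(150), np.int64(221))
224 (np.int64(151), np.int64(221))
227 (np.int64(150), np.int64(221))
230 (np.int64(150), np.int64(222))
233 (np.int64(150), np.int64(217))
236 (np.int64(150), np.int64(209))
239 (np.int64(150), np.int64(200))
242 (np.int64(150), np.int64(195))
245 (np.int64(150), np.int64(154))
248 (np.int64(150), np.int64(151))
251 None
[[207.60219335 235.1416267 ]]
```

Both views agree on x and y, but the finger tips look about 30 mm higher than the reported TCP. I test it on the knob: grip lower with the fingers straddling it.

```bash
python3 -m crank '{"fingers":[60,60,60,60,60,60,60,60,60,60],"delta_pos":[[0,40,0],[0,80,0],[0,80,0],[0,80,30],[0,80,60],[0,80,75],[0,80,86],[0,80,86],[0,80,86],[0,80,86]],"delta_rot":[[0,0,0],[0,0,0],[0,0,0],[0,0,0],[0,0,0],[0,0,0],[0,0,0],[0,0,0],[0,0,0],[0,0,0]]}' 20
python3 -m crank '{"fingers":[10,10,10,10,10,10],"delta_pos":[[0,0,0],[0,0,0],[0,0,0],[0,0,0],[0,0,0],[0,0,0]],"delta_rot":[[0,0,0],[0,0,0],[0,0,0],[0,0,0],[0,0,0],[0,0,0]]}' 20
```

```text
time_s: 5.45
position: [465.8, 202.0, 63.8]
orientation: [-179.9, -0.1, 6.4]
ft_force: [-1.0, 0.0, 0.1]
width: 51.4
gripper_force: 0.0
time_s: 6.05
position: [465.4, 201.8, 63.4]
orientation: [-180.0, -0.0, 6.4]
ft_force: [-2.4, 0.6, 5.6]
width: 17.4
gripper_force: 19.6
```

```bash
python3 -m crank '{"fingers":[50,50,50,50,50,50],"delta_pos":[[0,0,0],[0,0,0],[0,0,0],[0,0,5],[0,0,10],[0,0,10]],"delta_rot":[[0,0,0],[0,0,0],[0,0,0],[0,0,0],[0,0,0],[0,0,0]]}' 20
python3 -m crank '{"fingers":[10,10,10,10,10,10],"delta_pos":[[0,0,0],[0,0,0],[0,0,0],[0,0,0],[0,0,0],[0,0,0]],"delta_rot":[[0,0,0],[0,0,0],[0,0,0],[0,0,0],[0,0,0],[0,0,0]]}' 20
python3 - <<'E'
from h import *
to(465,202,53,6.5)
s=capture("scene");t=capture("top")
a=cv2.resize(t[190:265,205:280],(400,400),interpolation=cv2.INTER_CUBIC)
b=cv2.resize(s[160:240,380:460],(400,400),interpolation=cv2.INTER_CUBIC)
cv2.imwrite("pics/k4.png",np.hstack([a,b])[...,::-1])
E
```

```text
time_s: 6.65
position: [464.5, 200.9, 51.8]
orientation: [179.9, 0.1, 6.4]
ft_force: [0.9, 0.2, -0.0]
width: 42.6
gripper_force: 0.0
time_s: 7.25
position: [465.1, 201.4, 52.8]
orientation: [-180.0, -0.0, 6.4]
ft_force: [0.2, -0.3, -1.1]
width: 19.0
gripper_force: 20.4
t 7.2 pos [465.1 201.4  52.8] rpy [-180.    -0.     6.4] w 19.0 F [ 0.2 -0.3 -1.1] M [ 0.04 -0.04  0.03] grip 20.4 q6 50.8
-> [-0.  -0.6 -0.2] [-0.    -0.    -0.001]
```

View pics/k4.png

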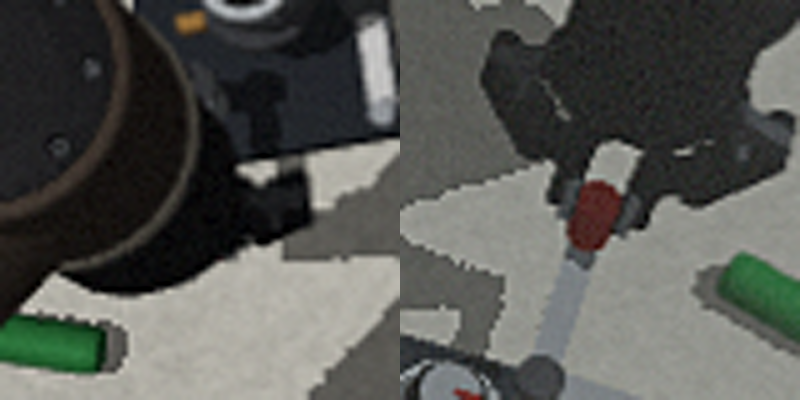

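The right pane shows the knob (595,215) now held between the pads, width 19 mm. So the working tips sit about 28 mm above the reported TCP. Now the closing arc.

```bash
python3 -m crank '{"fingers":[10,10,10,10,10,10,10,10],"delta_pos":[[0.4,-8,0],[1.6,-15.9,0],[3.6,-23.6,0],[6.3,-31.2,0],[9.8,-38.4,0],[14,-45.2,0],[18.8,-51.5,0],[18.8,-51.5,0]],"delta_rot":[[0,0,0.1],[0,0,0.2],[0,0,0.3],[0,0,0.4],[0,0,0.5],[0,0,0.6],[0,0,0.7],[0,0,0.7]]}' 30
python3 - <<'E'
from h import *
to(535.5,290.5,53,-83.5)
p=np.array([544.6,210.3]); q=sense()["position"][:2]-p; print(np.linalg.norm(q), np.degrees(np.arctan2(q[1],q[0])))
r=Ro.from_euler("z",sense()["orientation"][2],degrees=True)
for a in (.1,.2,.3,.4,.5,.6,.7,.8,.87,.9): print(a,np.round([80-80*np.cos(a),-80*np.sin(a)],1))
E
```

```text
time_s: 8.15
position: [479.2, 255.4, 52.9]
orientation: [-180.0, -0.1, -33.8]
ft_force: [4.5, -1.7, -1.8]
width: 18.7
gripper_force: 29.9
t 8.2 pos [479.2 255.4  52.9] rpy [-1.80e+02 -1.00e-01 -3.38e+01] w 18.7 F [ 4.5 -1.7 -1.8] M [-0.49 -1.69  0.02] grip 29.9 q6 7.4
-> [ 27.3 -60.5  -0. ] [-0.001 -0.001  0.868]
79.43954119374968 145.42614571076948
0.1 [ 0.4 -8. ]
0.2 [  1.6 -15.9]
0.3 [  3.6 -23.6]
0.4 [  6.3 -31.2]
0.5 [  9.8 -38.4]
0.6 [ 14.  -45.2]
0.7 [ 18.8 -51.5]
0.8 [ 24.3 -57.4]
0.87 [ 28.4 -61.1]
0.9 [ 30.3 -62.7]
```

```bash
python3 -m crank '{"fingers":[10,10,10,10,10,10,10,10,10,10],"delta_pos":[[0.4,-8,0],[1.6,-15.9,0],[3.6,-23.6,0],[6.3,-31.2,0],[9.8,-38.4,0],[14,-45.2,0],[18.8,-51.5,0],[24.3,-57.4,0],[28.4,-61.1,0],[28.4,-61.1,0]],"delta_rot":[[0,0,0.1],[0,0,0.2],[0,0,0.3],[0,0,0.4],[0,0,0.5],[0,0,0.6],[0,0,0.7],[0,0,0.8],[0,0,0.87],[0,0,0.87]]}' 30
python3 - <<'E'
from h import *
to(535.5,290.5,53,-83.5)
E
```

```text
time_s: 9.15
position: [534.9, 289.0, 52.9]
orientation: [179.9, -0.1, -83.6]
ft_force: [-3.2, -2.4, 3.6]
width: 18.4
gripper_force: 30.3
t 9.2 pos [534.9 289.   52.9] rpy [ 1.799e+02 -1.000e-01 -8.360e+01] w 18.4 F [-3.2 -2.4  3.6] M [-0.72  0.81 -0.07] grip 30.3 q6 -40.3
-> [-1.4 -0.8 -0.1] [ 0.002 -0.001 -0.001]
```

```bash
for i in 1 2; do python3 -m crank '{"fingers":[10,10,10],"delta_pos":[[0.1,-1.5,0],[0.1,-1.5,0],[0.1,-1.5,0]],"delta_rot":[[0,0,0.018],[0,0,0.018],[0,0,0.018]]}' 30 | grep -E "pos|ft_f"; done
```

```text
position: [535.0, 289.0, 52.8]
ft_force: [-8.1, -0.2, 7.2]
position: [535.1, 288.6, 52.7]
ft_force: [-13.1, -0.8, 10.5]
```

```bash
python3 -m crank '{"fingers":[50,50,50,50,50,72,72,72],"delta_pos":[[0,0,0],[0,0,0],[0,0,0],[0,0,0],[0,0,-30],[0,0,-70],[0,0,-100],[0,0,-100]],"delta_rot":[[0,0,0],[0,0,0],[0,0,0],[0,0,0],[0,0,0],[0,0,0],[0,0,0],[0,0,0]]}' 30
python3 - <<'E'
from h import *
to(593.7,180.1,150,70)
for n,z in(("scene",0),("top",0)):
    im=capture(n); b,l=blobs(redk(im),5,400); print(n,[(c.round(1),a,plane(n,*c,97).round(1)) for i,c,a in b])
E
```

```text
time_s: 10.55
position: [541.1, 291.6, 157.9]
orientation: [-179.6, 0.3, -85.5]
ft_force: [1.0, 0.7, 0.2]
width: 61.7
gripper_force: 0.0
t 10.6 pos [541.1 291.6 157.9] rpy [-179.6    0.3  -85.5] w 61.7 F [1.  0.7 0.2] M [ 0.05 -0.01 -0.06] grip 0.0 q6 -42.1
-> [115.2 -43.7   7.7] [-0.008 -0.008 -2.715]
scene [(array([446.8, 241.6]), np.int32(67), array([535.1, 289.9,  97. ]))]
top [(array([382.2, 104.8]), np.int32(12), array([ 805.4, -176.3,   97. ])), (array([397.7, 104.2]), np.int32(6), array([ 806. , -218.7,   97. ])), (array([373.8, 107.6]), np.int32(9), array([ 797.8, -153.1,   97. ])), (array([389. , 107.2]), np.int32(5), array([ 797.8, -194.5,   97. ])), (array([209.1, 209. ]), np.int32(44), array([531.5, 289.5,  97. ]))]
```

```bash
python3 -m crank '{"fingers":[72,72,72,72,72,72,72,72,72,72,72,72,72,72,72,72,72,72,72,72],"delta_pos":[[115,-44,8],[115,-44,8],[115,-44,8],[115,-44,8],[115,-44,8],[115,-44,8],[115,-44,8],[115,-44,8],[115,-44,8],[115,-44,8],[115,-44,8],[115,-44,8],[115,-44,8],[115,-44,8],[115,-44,8],[115,-44,8],[115,-44,8],[115,-44,8],[115,-44,8],[115,-44,8]],"delta_rot":[[0,0,-2.7],[0,0,-2.7],[0,0,-2.7],[0,0,-2.7],[0,0,-2.7],[0,0,-2.7],[0,0,-2.7],[0,0,-2.7],[0,0,-2.7],[0,0,-2.7],[0,0,-2.7],[0,0,-2.7],[0,0,-2.7],[0,0,-2.7],[0,0,-2.7],[0,0,-2.7],[0,0,-2.7],[0,0,-2.7],[0,0,-2.7],[0,0,-2.7]]}' 30
python3 - <<'E'
from h import *
to(593.7,180.1,62,70)
E
```

```text
time_s: 12.65
position: [590.7, 178.3, 143.7]
orientation: [-179.9, 0.1, 68.9]
ft_force: [-0.0, -0.1, -0.1]
width: 61.5
gripper_force: 0.0
t 12.7 pos [590.7 178.3 143.7] rpy [-1.799e+02  1.000e-01  6.890e+01] w 61.5 F [-0.  -0.1 -0.1] M [-0.02 -0.02 -0.01] grip 0.0 q6 124.0
-> [ 2.8  2.2 81.7] [-0.001  0.001 -0.019]
```

```bash
python3 -m crank '{"fingers":[72,72,72,72,72,72,72,72],"delta_pos":[[3,2,0],[3,2,25],[3,2,45],[3,2,60],[3,2,70],[3,2,76],[3,2,81],[3,2,81]],"delta_rot":[[0,0,0],[0,0,0],[0,0,0],[0,0,0],[0,0,0],[0,0,0],[0,0,0],[0,0,0]]}' 30
python3 -m crank '{"fingers":[60,60,40,40,40,40,40],"delta_pos":[[0,0,0],[0,0,0],[0,0,0],[0,0,0],[0,0,0],[0,0,0],[0,0,0]],"delta_rot":[[0,0,0],[0,0,0],[0,0,0],[0,0,0],[0,0,0],[0,0,0],[0,0,0]]}' 30
python3 -c "
from h import *
to(593.7,180.1,62,70)"
```

```text
time_s: 13.45
position: [594.1, 180.7, 63.5]
orientation: [-180.0, 0.0, 69.1]
ft_force: [-0.5, 0.5, 0.1]
width: 61.3
gripper_force: 0.0
time_s: 14.15
position: [595.8, 180.7, 65.2]
orientation: [179.8, -0.1, 69.1]
ft_force: [3.6, -4.2, 5.6]
width: 45.1
gripper_force: 30.4
t 14.2 pos [595.8 180.7  65.2] rpy [ 1.798e+02 -1.000e-01  6.910e+01] w 45.1 F [ 3.6 -4.2  5.6] M [-1.46 -1.59  0.03] grip 30.4 q6 124.2
-> [-1.3 -1.7  3.2] [ 0.003 -0.002 -0.015]
```

Width 45 mm and an upward force: the pads hold only the ring's top edge. I open and go about 8 mm lower.

```bash
python3 -m crank '{"fingers":[70,70,70,70,70,70,70],"delta_pos":[[0,0,0],[0,0,0],[0,0,3],[0,0,5],[0,0,7],[0,0,7],[0,0,7]],"delta_rot":[[0,0,0],[0,0,0],[0,0,0],[0,0,0],[0,0,0],[0,0,0],[0,0,0]]}' 30
python3 -m crank '{"fingers":[60,60,40,40,40,40,40],"delta_pos":[[0,0,0],[0,0,0],[0,0,0],[0,0,0],[0,0,0],[0,0,0],[0,0,0]],"delta_rot":[[0,0,0],[0,0,0],[0,0,0],[0,0,0],[0,0,0],[0,0,0],[0,0,0]]}' 30
python3 -c "
from h import *
to(593.7,180.1,55,70)"
```

```text
time_s: 14.85
position: [594.1, 180.7, 56.6]
orientation: [-180.0, 0.0, 69.1]
ft_force: [-1.5, -0.4, 0.8]
width: 59.8
gripper_force: 0.0
time_s: 15.55
position: [595.8, 180.5, 57.7]
orientation: [179.9, -0.1, 69.1]
ft_force: [5.0, -2.9, 1.3]
width: 46.3
gripper_force: 31.3
t 15.6 pos [595.8 180.5  57.7] rpy [ 1.799e+02 -1.000e-01  6.910e+01] w 46.3 F [ 5.  -2.9  1.3] M [-1.16 -1.63  0.03] grip 31.3 q6 124.2
-> [-1.2 -1.8  2.7] [ 0.002 -0.001 -0.015]
```

```bash
python3 -m crank '{"fingers":[40,40,40,40,40,40,40,40,40,40,40,40,40],"delta_pos":[[0,1,0],[0,2,0],[0,2,0],[0,2,0],[0,2,0],[0,2,0],[0,2,0],[0,2,0],[0,2,0],[0,2,0],[0,2,0],[0,2,0],[0,2,0]],"delta_rot":[[0,0,0],[0,0,0],[0,0,0.1],[0,0,0.2],[0,0,0.3],[0,0,0.4],[0,0,0.5],[0,0,0.6],[0,0,0.7],[0,0,0.8],[0,0,0.9],[0,0,1.0],[0,0,1.0]]}' 50
python3 -c "
from h import *
to(593.7,180.1,57,-80)"
```

```text
time_s: 16.85
position: [596.4, 179.8, 57.8]
orientation: [180.0, -0.1, 11.6]
ft_force: [-0.2, -1.9, 6.4]
width: 45.8
gripper_force: 50.4
t 16.9 pos [596.4 179.8  57.8] rpy [ 1.80e+02 -1.00e-01  1.16e+01] w 45.8 F [-0.2 -1.9  6.4] M [-0.89  0.2  -0.01] grip 50.4 q6 66.9
-> [-2.6 -0.8  0.8] [-0.000e+00 -1.000e-03  1.599e+00]
```

```bash
python3 -m crank '{"fingers":[40,40,40,40,40,40,40,40,40,40,40,40,40,40,40,40],"delta_pos":[[0,0,0],[0,0,0],[0,0,0],[0,0,0],[0,0,0],[0,0,0],[0,0,0],[0,0,0],[0,0,0],[0,0,0],[0,0,0],[0,0,0],[0,0,0],[0,0,0],[0,0,0],[0,0,0]],"delta_rot":[[0,0,0.1],[0,0,0.2],[0,0,0.3],[0,0,0.4],[0,0,0.5],[0,0,0.6],[0,0,0.7],[0,0,0.8],[0,0,0.9],[0,0,1.0],[0,0,1.1],[0,0,1.2],[0,0,1.3],[0,0,1.4],[0,0,1.5],[0,0,1.55]]}' 50
python3 -c "
from h import *
to(593.7,180.1,57,-80)"
```

```text
time_s: 18.45
position: [595.7, 177.4, 57.6]
orientation: [179.9, -0.2, -77.1]
ft_force: [4.2, -17.5, 7.4]
width: 45.1
gripper_force: 51.2
t 18.4 pos [595.7 177.4  57.6] rpy [179.9  -0.2 -77.1] w 45.1 F [  4.2 -17.5   7.4] M [-6.08 -1.06  0.86] grip 51.2 q6 -21.9
-> [-3.1  1.3  0.6] [ 0.002 -0.004  0.051]
```

```bash
python3 -m crank '{"fingers":[40,40,40,40],"delta_pos":[[0,0,0],[0,0,0],[0,0,0],[0,0,0]],"delta_rot":[[0,0,0.08],[0,0,0.14],[0,0,0.14],[0,0,0.14]]}' 50
python3 -c "
from h import *
to(593.7,180.1,57,-90)"
```

```text
time_s: 18.85
position: [595.5, 178.5, 57.5]
orientation: [179.9, -0.1, -85.0]
ft_force: [-1.7, -6.0, 7.9]
width: 45.8
gripper_force: 51.7
t 18.9 pos [595.5 178.5  57.5] rpy [ 1.799e+02 -1.000e-01 -8.500e+01] w 45.8 F [-1.7 -6.   7.9] M [-2.25  0.63  0.27] grip 51.7 q6 -29.7
-> [-1.8  1.7  0.5] [ 0.001 -0.002  0.087]
```

```bash
python3 -m crank '{"fingers":[70,70,70,70,70,70,70,70,70,70],"delta_pos":[[0,0,0],[0,0,0],[0,0,0],[0,0,-30],[0,0,-60],[0,0,-100],[-50,0,-100],[-100,0,-100],[-140,0,-100],[-140,0,-100]],"delta_rot":[[0,0,0],[0,0,0],[0,0,0],[0,0,0],[0,0,0],[0,0,0],[0,0,0],[0,0,0],[0,0,0],[0,0,0]]}' 30
python3 - <<'E'
from h import *
s=capture("scene");t=capture("top"); print(sense()["position"].round(1))
a=cv2.resize(t[165:240,205:280],(400,400),interpolation=cv2.INTER_CUBIC)
b=cv2.resize(s[215:275,365:425],(400,400),interpolation=cv2.INTER_CUBIC)
cv2.imwrite("pics/r1.png",cv2.convertScaleAbs(np.hstack([a,b])[...,::-1],alpha=1.4))
E
```

```text
time_s: 19.85
position: [583.2, 324.2, 156.1]
orientation: [-180.0, 0.0, -84.8]
ft_force: [0.4, -0.2, -0.9]
width: 59.7
gripper_force: 0.0
[583.3 320.6 156.1]
```

View pics/r1.png

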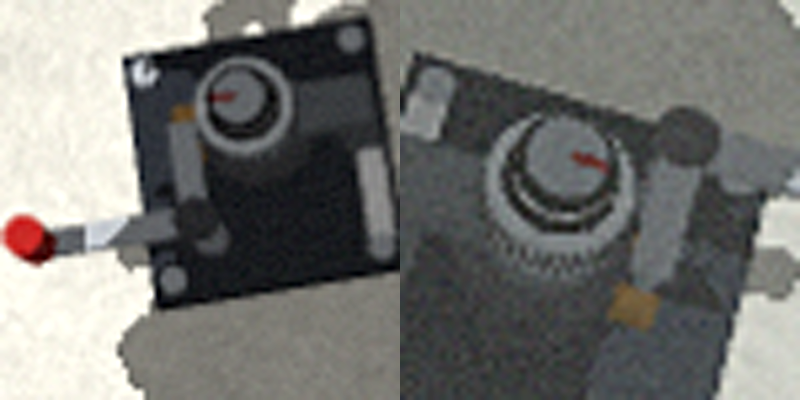

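The handle is closed, with the lever pointing left to the red knob at (28,238). The red barrel mark is still in its original direction at (222,97). The ring's white mark isn't visible by eye, so I sample brightness round the ring's top.

```bash
cat >> h.py <<'E'
def prof(im,n,c,rs=(18,20,22)):
    A=np.radians(np.arange(0,360,10)); out=0
    g=cv2.cvtColor(im,cv2.COLOR_RGB2GRAY).astype(np.float32)
    for r in rs:
        q=proj(n,np.c_[c[0]+r*np.cos(A),c[1]+r*np.sin(A),np.full(len(A),106)]).astype(np.float32)
        out=out+cv2.remap(g,q[:,0].copy(),q[:,1].copy(),cv2.INTER_CUBIC).ravel()
    return (out/len(rs)).astype(int)
E
python3 - <<'E'
from h import *
for n in("scene","top"):
    c=(596,180.5) if n=="scene" else (592.5,180)
    print(n,prof(np.load(f"pics/{n}0.npy"),n,c)); print(n,prof(capture(n),n,c))
    # red mark direction on cap
    for im in(np.load(f"pics/{n}0.npy"),capture(n)):
        h=im.astype(int); m=(h[...,0]>h[...,1]+25)&(h[...,0]>h[...,2]+25); q=proj(n,[593.7,180.5,125])[0]
        yy,xx=np.mgrid[:400,:640]; m&=np.hypot(xx-q[0],yy-q[1])<9
        P=np.array([plane(n,x,y,125)[:2] for y,x in np.argwhere(m)]); d=P-plane(n,*q,125)[:2]; 
        print(len(P),d.mean(0).round(1),np.degrees(np.arctan2(*d.mean(0)[::-1])).round())
E
```

```text
scene [115 124 127 133 124 121 127 128 123 118 108 115 117 105  80  93 114 110
 118 120 118 120  86  72  84  68  62  77  73  70  81  84 106 112 120 126]
scene [79 83 89 92 87 81 86 89 86 83 95 75 79 68 60 66 72 76 78 82 77 80 62 59
 59 74 70 82 76 77 81 85 82 86 86 86]
7 [0.3 6.2] 87.0
8 [0.4 6.9] 86.0
top [106 101  97  93  95 101 100  97 101 106 108 106 115 106 117 116 121 115
 117 129 122 116 143 127  93  59  88  58  61  63  63  80  81 110 114 103]
top [63 61 56 54 57 62 59 57 59 82 77 63 70 66 70 68 72 68 70 76 73 67 74 75
 69 70 77 80 77 70 74 73 77 71 70 62]
6 [-1.9  6.9] 106.0
3 [-2.3  7.7] 107.0
```

The white-mark brightness peak is now at about 97°, under the red mark (about 97°, unturned). The ring is at its stop. Back to the knob to open the handle.

```bash
python3 -c "
from h import *
to(534.8,289.5,52,-83.5)"
```

```text
t 20.1 pos [584.  318.5 156.9] rpy [180.   -0.  -85.1] w 60.1 F [1. 0. 0.] M [-0.04 -0.03  0.01] grip 0.0 q6 -40.4
-> [ 24.7  51.5 104.9] [ 0.    -0.    -0.027]
```

```bash
python3 -m crank '{"fingers":[60,60,60,60,60,60,60,60],"delta_pos":[[24.7,51.5,0],[24.7,51.5,0],[24.7,51.5,30],[24.7,51.5,60],[24.7,51.5,85],[24.7,51.5,98],[24.7,51.5,105],[24.7,51.5,105]],"delta_rot":[[0,0,-0.03],[0,0,-0.03],[0,0,-0.03],[0,0,-0.03],[0,0,-0.03],[0,0,-0.03],[0,0,-0.03],[0,0,-0.03]]}' 30
python3 -m crank '{"fingers":[10,10,10,10,10,10],"delta_pos":[[0,0,0],[0,0,0],[0,0,0],[0,0,0],[0,0,0],[0,0,0]],"delta_rot":[[0,0,0],[0,0,0],[0,0,0],[0,0,0],[0,0,0],[0,0,0]]}' 30
python3 -c "
from h import *
to(465.1,201,52,6.5)"
```

```text
time_s: 20.95
position: [534.9, 290.0, 51.6]
orientation: [180.0, -0.0, -83.3]
ft_force: [-0.0, -0.3, 1.0]
width: 51.4
gripper_force: 0.0
time_s: 21.55
position: [534.8, 290.8, 53.1]
orientation: [-179.9, 0.0, -83.3]
ft_force: [-3.1, 0.2, 6.2]
width: 18.2
gripper_force: 29.2
t 21.6 pos [534.8 290.8  53.1] rpy [-179.9    0.   -83.3] w 18.2 F [-3.1  0.2  6.2] M [ 0.05  1.41 -0.01] grip 29.2 q6 -40.2
-> [81.1 79.7  1. ] [-1.000e-03 -0.000e+00 -1.567e+00]
```

```bash
python3 -m crank '{"fingers":[10,10,10,10,10,10,10,10,10,10,10,10,10,10,10,10,10,10],"delta_pos":[[0.4,8,0],[1.6,15.9,0],[3.6,23.6,0],[6.3,31.2,0],[9.8,38.4,0],[14,45.2,0],[18.8,51.5,0],[24.3,57.4,0],[30.3,62.7,0],[36.8,67.3,0],[43.7,71.3,0],[51,74.6,0],[58.6,77.1,0],[66.4,78.8,0],[74.3,79.8,0],[79.5,80,0],[81,80,0],[81,80,0]],"delta_rot":[[0,0,-0.1],[0,0,-0.2],[0,0,-0.3],[0,0,-0.4],[0,0,-0.5],[0,0,-0.6],[0,0,-0.7],[0,0,-0.8],[0,0,-0.9],[0,0,-1.0],[0,0,-1.1],[0,0,-1.2],[0,0,-1.3],[0,0,-1.4],[0,0,-1.5],[0,0,-1.57],[0,0,-1.57],[0,0,-1.57]]}' 30
for i in 1 2; do python3 -m crank '{"fingers":[10,10,10],"delta_pos":[[0,1.5,0],[0,1.5,0],[0,1.5,0]],"delta_rot":[[0,0,0],[0,0,0],[0,0,0]]}' 30 | grep -E "pos|ft_f"; done
```

```text
time_s: 23.35
position: [464.0, 199.3, 53.0]
orientation: [179.9, 0.0, 6.6]
ft_force: [-6.2, -4.1, 12.6]
width: 18.6
gripper_force: 30.1
position: [464.1, 198.4, 53.0]
ft_force: [-7.9, -2.4, 11.8]
position: [464.3, 197.7, 53.0]
ft_force: [-9.4, 0.9, 12.0]
```

```bash
for i in 1 2; do python3 -m crank '{"fingers":[10,10,10],"delta_pos":[[0,1.5,0],[0,1.5,0],[0,1.5,0]],"delta_rot":[[0,0,0],[0,0,0],[0,0,0]]}' 30 | grep -E "pos|ft_f"; done
python3 -m crank '{"fingers":[50,50,50,50,50,50,50,50,50],"delta_pos":[[0,-5,0],[0,-5,0],[0,-5,0],[0,-5,0],[0,-5,-30],[0,-5,-70],[0,-5,-110],[-40,60,-110],[-40,60,-110]],"delta_rot":[[0,0,0],[0,0,0],[0,0,0],[0,0,0],[0,0,0],[0,0,0],[0,0,0],[0,0,0],[0,0,0]]}' 30
python3 - <<'E'
from h import *
t=capture("top");s=capture("scene")
for n,im in(("top",t),("scene",s)):
    b,l=blobs(redk(im),15,400); print(n,[(c.round(1),a,plane(n,*c,97).round(1)) for i,c,a in b])
to(0,0,0,0)
for n,im,box in(("top",t,(310,170,380,260)),("scene",s,(265,145,345,240))):
    for r in holes(im,n,box): print(n,*r)
E
```

```text
position: [464.4, 197.5, 53.1]
ft_force: [-12.8, 6.4, 11.1]
position: [464.5, 197.4, 53.1]
ft_force: [-15.9, 12.8, 10.7]
time_s: 25.45
position: [431.8, 128.9, 162.7]
orientation: [-179.9, -0.1, 6.6]
ft_force: [-0.3, 0.3, 0.7]
width: 42.8
gripper_force: 0.0
top []
scene [(array([418.2, 199.9]), np.int32(59), array([465.3, 199.8,  97. ]))]
t 25.6 pos [431.  127.8 162.2] rpy [-180.    -0.     6.5] w 42.5 F [0.4 0.8 0.3] M [ 0.03 -0.1   0.  ] grip 0.0 q6 54.8
-> [-442.8   77.9  162.1] [-0.001 -0.     0.114]
top 352.9 185.9 132 [598.8 -92.4  22. ]
top 326.9 187.4 131 [596.7 -20.2  22. ]
top 357.1 214.5 233 [ 518.2 -100.7   22. ]
top 325.9 214.9 137 [519.5 -15.1  22. ]
top 331.5 245.5 240 [435.2 -27.8  22. ]
top 358.3 249.2 244 [ 422.9 -100.1   22. ]
scene 309.6 158.4 192 [ 425.6 -100.8   22. ]
scene 332.4 172.1 186 [437.9 -28.2  22. ]
scene 291.8 185.8 186 [ 520.9 -101.3   22. ]
scene 321.9 199.4 190 [522.4 -15.8  22. ]
scene 278.7 212.3 160 [601.7 -93.   22. ]
scene 305.2 223.5 178 [599.9 -21.3  22. ]
```

The handle is at its open stop (the force built up without motion). Bushes are unmoved. Next the first bush, small at (521,-15), also finding the bench height by touch.

```bash
python3 -c "
from h import *
to(521.3,-15.5,100,-96.4)"
```

```text
t 25.6 pos [431.  127.8 162.2] rpy [-180.    -0.     6.5] w 42.5 F [0.4 0.8 0.3] M [ 0.03 -0.1   0.  ] grip 0.0 q6 54.8
-> [ 73.3 152.7  62.1] [-0.     0.     1.797]
```

```bash
python3 -m crank '{"fingers":[60,60,60,60,60,60,60,60,60,60,60,60,60,60],"delta_pos":[[73.3,152.7,62],[73.3,152.7,62],[73.3,152.7,62],[73.3,152.7,62],[73.3,152.7,62],[73.3,152.7,62],[73.3,152.7,62],[73.3,152.7,62],[73.3,152.7,62],[73.3,152.7,62],[73.3,152.7,62],[73.3,152.7,62],[73.3,152.7,62],[73.3,152.7,62]],"delta_rot":[[0,0,1.797],[0,0,1.797],[0,0,1.797],[0,0,1.797],[0,0,1.797],[0,0,1.797],[0,0,1.797],[0,0,1.797],[0,0,1.797],[0,0,1.797],[0,0,1.797],[0,0,1.797],[0,0,1.797],[0,0,1.797]]}' 30 | grep pos
python3 -m crank '{"fingers":[60,60,60,60,60,60],"delta_pos":[[0,0,40],[0,0,80],[0,0,105],[0,0,115],[0,0,115],[0,0,115]],"delta_rot":[[0,0,0],[0,0,0],[0,0,0],[0,0,0],[0,0,0],[0,0,0]]}' 30
python3 -c "
from h import *
to(521.3,-15.5,-15,-96.4)"
```

```text
position: [523.2, -12.9, 99.6]
time_s: 27.55
position: [524.1, -12.6, -14.3]
orientation: [-179.9, 0.0, -96.2]
ft_force: [0.3, 0.5, 0.4]
width: 51.5
gripper_force: 0.0
t 27.6 pos [524.1 -12.6 -14.3] rpy [-179.9    0.   -96.2] w 51.5 F [0.3 0.5 0.4] M [0.03 0.02 0.05] grip 0.0 q6 -26.3
-> [3.2 2.5 0.7] [-0.001  0.     0.003]
```

```bash
python3 -m crank '{"fingers":[60,60,60,60],"delta_pos":[[3.2,2.5,2],[3.2,2.5,4],[3.2,2.5,6],[3.2,2.5,6]],"delta_rot":[[0,0,0],[0,0,0],[0,0,0],[0,0,0]]}' 30 | grep -E "pos|ft_f"
for i in 1 2 3 4 ; do python3 -m crank '{"fingers":[60,60],"delta_pos":[[0,0,2],[0,0,2]],"delta_rot":[[0,0,0],[0,0,0]]}' 30 | grep -E "pos|ft_f"; done
```

```text
position: [520.4, -15.7, -21.0]
ft_force: [-0.1, 0.1, 0.1]
position: [520.2, -15.7, -23.4]
ft_force: [-0.4, 0.1, 0.1]
position: [520.2, -15.7, -25.5]
ft_force: [0.5, -0.9, -0.7]
position: [520.2, -15.7, -27.5]
ft_force: [-0.3, -0.7, 0.1]
position: [520.2, -15.7, -29.4]
ft_force: [-0.0, -0.2, -0.5]
```

Still free at −29; continue gently.

```bash
for i in 1 2 3 4 5 ; do python3 -m crank '{"fingers":[60,60],"delta_pos":[[0,0,2],[0,0,2]],"delta_rot":[[0,0,0],[0,0,0]]}' 30 | grep -E "pos|ft_f"; done
```

```text
position: [520.1, -15.7, -31.5]
ft_force: [0.3, 0.3, 1.3]
position: [520.1, -15.7, -33.4]
ft_force: [-0.0, 0.2, -0.1]
position: [520.2, -15.7, -35.4]
ft_force: [-0.5, 0.8, -0.3]
position: [520.2, -15.7, -37.4]
ft_force: [-0.2, 0.2, 0.1]
position: [520.2, -15.7, -39.4]
ft_force: [0.2, -0.1, -0.4]
```

```bash
python3 -m crank '{"fingers":[20,20,20,20,20,20],"delta_pos":[[0,0,-3],[0,0,-3],[0,0,-3],[0,0,-3],[0,0,-3],[0,0,-3]],"delta_rot":[[0,0,0],[0,0,0],[0,0,0],[0,0,0],[0,0,0],[0,0,0]]}' 40
```

```text
time_s: 30.35
position: [520.7, -15.6, -35.5]
orientation: [-180.0, 0.0, -96.3]
ft_force: [-1.4, 0.3, 5.4]
width: 26.8
gripper_force: 39.0
```

```bash
python3 -m crank '{"fingers":[20,20,20,20,20],"delta_pos":[[0,0,-20],[0,0,-40],[0,0,-60],[0,0,-60],[0,0,-60]],"delta_rot":[[0,0,0],[0,0,0],[0,0,0],[0,0,0],[0,0,0]]}' 40
python3 -c "
from h import *
to(461,-197.2,23,-96.4)"
```

```text
time_s: 30.85
position: [520.4, -15.6, 24.0]
orientation: [-180.0, 0.0, -96.3]
ft_force: [1.3, -0.1, -2.2]
width: 26.6
gripper_force: 39.6
t 30.9 pos [520.4 -15.6  24. ] rpy [-180.     0.   -96.3] w 26.6 F [ 1.3 -0.1 -2.2] M [-0.01  0.01 -0.02] grip 39.6 q6 -26.2
-> [187.1  39.    0.8] [-0.001  0.001  0.001]
```

```bash
python3 -m crank '{"fingers":[20,20,20,20,20,20,20,20],"delta_pos":[[45,9,0],[90,19,0],[135,28,0],[187,39,0],[187,39,0],[187,39,0],[187,39,0],[187,39,0]],"delta_rot":[[0,0,0],[0,0,0],[0,0,0],[0,0,0],[0,0,0],[0,0,0],[0,0,0],[0,0,0]]}' 40
python3 - <<'E'
from h import *
to(461,-197.2,-33,-96.4)
s=capture("scene"); cv2.imwrite("pics/p1.png",cv2.resize(s[120:240,190:320],(650,600),interpolation=cv2.INTER_CUBIC)[...,::-1])
E
```

```text
time_s: 31.65
position: [461.4, -196.3, 23.5]
orientation: [180.0, -0.0, -96.2]
ft_force: [0.3, -0.1, -0.1]
width: 26.6
gripper_force: 39.6
t 31.6 pos [ 461.4 -196.3   23.5] rpy [180.   -0.  -96.2] w 26.6 F [ 0.3 -0.1 -0.1] M [ 0.01 -0.01  0.01] grip 39.6 q6 -5.7
-> [ 0.9  0.2 56.5] [ 0.    -0.     0.003]
```

View pics/p1.png

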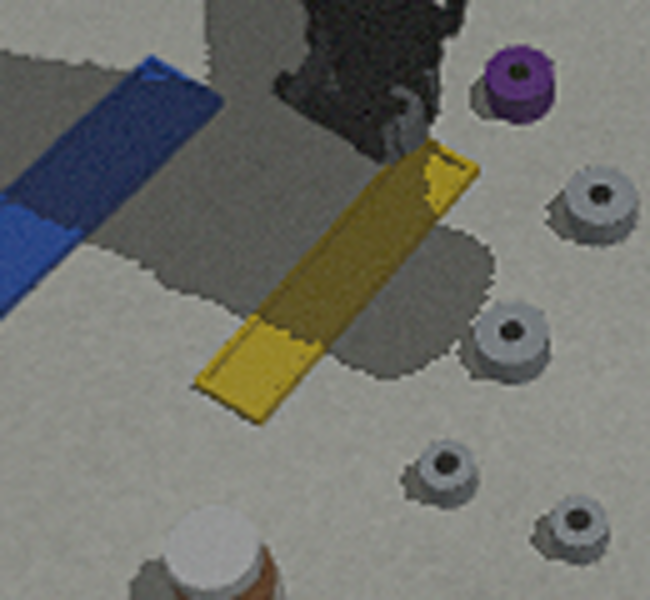

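The bush is held by the fingers at (408,125), over the near end of the yellow row. The other five are in place. Lowering.

```bash
python3 -m crank '{"fingers":[20,20,20,20,20,20,20,20],"delta_pos":[[1,0,25],[1,0,42],[1,0,48],[1,0,51],[1,0,54],[1,0,56],[1,0,57],[1,0,57]],"delta_rot":[[0,0,0],[0,0,0],[0,0,0],[0,0,0],[0,0,0],[0,0,0],[0,0,0],[0,0,0]]}' 40
python3 -m crank '{"fingers":[45,45,45,45,45,45,45],"delta_pos":[[0,0,0],[0,0,0],[0,0,0],[0,0,0],[0,0,-30],[0,0,-70],[0,0,-70]],"delta_rot":[[0,0,0],[0,0,0],[0,0,0],[0,0,0],[0,0,0],[0,0,0],[0,0,0]]}' 40
python3 -c "
from h import *
to(600.5,-92.8,30,-96.4)"
```

```text
time_s: 32.5
position: [461.4, -198.2, -32.5]
orientation: [-179.9, 0.0, -96.3]
ft_force: [-1.4, 1.4, 2.9]
width: 26.6
gripper_force: 40.1
time_s: 33.2
position: [464.4, -198.8, 41.3]
orientation: [-179.6, -0.0, -96.2]
ft_force: [-0.4, 0.5, 0.6]
width: 38.1
gripper_force: 0.0
t 33.2 pos [ 464.4 -198.8   41.3] rpy [-179.6   -0.   -96.2] w 38.1 F [-0.4  0.5  0.6] M [ 0.02 -0.14  0.03] grip 0.0 q6 -5.5
-> [-120.1 -123.7   12.2] [-0.008 -0.     0.003]
```

```bash
python3 -m crank '{"fingers":[60,60,60,60,60,60,60,60],"delta_pos":[[-30,-31,0],[-60,-62,0],[-90,-93,0],[-120,-124,0],[-120,-124,0],[-120,-124,0],[-120,-124,0],[-120,-124,0]],"delta_rot":[[0,0,0],[0,0,0],[0,0,0],[0,0,0],[0,0,0],[0,0,0],[0,0,0],[0,0,0]]}' 40 | grep pos
python3 - <<'E'
from h import *
for n,box in(("top",(310,170,415,265)),("scene",(210,130,345,240))):
    for r in holes(capture(n),n,box): print(n,*r)
to(600.5,-92.8,-36.5,-96.4)
E
```

```text
position: [596.5, -93.2, 36.8]
top 327.0 187.4 129 [596.6 -20.6  22. ]
top 357.1 214.6 129 [ 517.9 -100.7   22. ]
top 310.5 235.3 163 [464.5  28.5  22. ]
top 393.6 235.0 224 [ 458.7 -197.9   22. ]
top 331.5 245.6 131 [435.  -27.8  22. ]
top 358.3 249.3 130 [ 422.7 -100.    22. ]
scene 328.2 130.2 61 [319.7 -99.3  22. ]
scene 339.5 130.7 398 [307.6 -70.9  22. ]
scene 293.3 133.9 158 [ 373.3 -178.2   22. ]
scene 298.0 140.4 150 [ 387.  -156.3   22. ]
scene 309.6 158.3 153 [ 425.4 -101.    22. ]
scene 332.4 172.1 121 [437.8 -28.3  22. ]
scene 278.8 212.2 205 [601.4 -93.1  22. ]
scene 305.2 223.5 157 [599.8 -21.1  22. ]
t 34.1 pos [596.8 -93.2  37. ] rpy [-180.     0.   -96.4] w 51.0 F [ 0.3 -0.2 -0.2] M [ 0.01 -0.02  0.02] grip 0.0 q6 -16.0
-> [-0.8 -3.6 73.5] [-0.     0.     0.001]
```

```bash
python3 -m crank '{"fingers":[60,60,60,60,60,20,20,20,20,20],"delta_pos":[[-1,-4,20],[-1,-4,50],[-1,-4,68],[-1,-4,73],[-1,-4,73],[-1,-4,73],[-1,-4,73],[-1,-4,73],[-1,-4,73],[-1,-4,73]],"delta_rot":[[0,0,0],[0,0,0],[0,0,0],[0,0,0],[0,0,0],[0,0,0],[0,0,0],[0,0,0],[0,0,0],[0,0,0]]}' 40
python3 -m crank '{"fingers":[20,20,20,20],"delta_pos":[[0,0,-30],[0,0,-60],[0,0,-60],[0,0,-60]],"delta_rot":[[0,0,0],[0,0,0],[0,0,0],[0,0,0]]}' 40
python3 -c "
from h import *
to(576.2,-210,24,-96.4)"
```

```text
time_s: 35.1
position: [602.5, -92.1, -34.7]
orientation: [-179.9, 0.0, -96.3]
ft_force: [-2.1, -1.2, 6.1]
width: 26.5
gripper_force: 39.5
time_s: 35.5
position: [602.0, -91.8, 24.9]
orientation: [-179.9, 0.1, -96.3]
ft_force: [0.4, -0.4, -1.5]
width: 26.9
gripper_force: 39.5
t 35.5 pos [602.  -91.8  24.9] rpy [-1.799e+02  1.000e-01 -9.630e+01] w 26.9 F [ 0.4 -0.4 -1.5] M [-0.03  0.05 -0.01] grip 39.5 q6 -16.0
-> [120.3  12.7   0.8] [-0.002  0.001  0.002]
```

```bash
python3 -m crank '{"fingers":[20,20,20,20,20,20,20],"delta_pos":[[40,4,0],[80,8,0],[120,12.7,0],[120,12.7,0],[120,12.7,0],[120,12.7,0],[120,12.7,0]],"delta_rot":[[0,0,0],[0,0,0],[0,0,0],[0,0,0],[0,0,0],[0,0,0],[0,0,0]]}' 40
python3 -c "
from h import *
to(577,-209.8,-33,-96.4)"
```

```text
time_s: 36.2
position: [575.7, -209.0, 23.5]
orientation: [180.0, 0.0, -96.2]
ft_force: [0.4, 0.2, -0.6]
width: 26.3
gripper_force: 39.5
t 36.2 pos [ 575.7 -209.    23.5] rpy [180.    0.  -96.2] w 26.3 F [ 0.4  0.2 -0.6] M [-0.01  0.02 -0.03] grip 39.5 q6 -4.5
-> [ 0.7 -1.4 56.5] [0.001 0.    0.003]
```

```bash
python3 -m crank '{"fingers":[20,20,20,20,20,20,20,20],"delta_pos":[[0.5,0,25],[0.5,0,42],[0.5,0,48],[0.5,0,51],[0.5,0,54],[0.5,0,56],[0.5,0,57],[0.5,0,57]],"delta_rot":[[0,0,0],[0,0,0],[0,0,0],[0,0,0],[0,0,0],[0,0,0],[0,0,0],[0,0,0]]}' 40
python3 -m crank '{"fingers":[45,45,45,45,45,45,45],"delta_pos":[[0,0,0],[0,0,0],[0,0,0],[0,0,0],[0,0,-30],[0,0,-70],[0,0,-70]],"delta_rot":[[0,0,0],[0,0,0],[0,0,0],[0,0,0],[0,0,0],[0,0,0],[0,0,0]]}' 40 |grep pos
python3 -c "
from h import *
to(598.5,-20.5,37,-96.4)"
```

```text
time_s: 37.0
position: [576.3, -210.3, -31.7]
orientation: [-179.9, 0.0, -96.3]
ft_force: [-2.3, 2.4, 6.9]
width: 26.8
gripper_force: 40.4
position: [579.4, -211.2, 42.1]
t 37.7 pos [ 579.4 -211.2   42.1] rpy [-179.5   -0.   -96.2] w 38.4 F [ 0.9 -0.5 -0.2] M [-0.05 -0.11  0.  ] grip 0.0 q6 -4.5
-> [-191.6    1.8    5. ] [-0.008 -0.001  0.003]
```

```bash
python3 -m crank '{"fingers":[60,60,60,60,60,60,60,60],"delta_pos":[[-48,0,2],[-96,-1,5],[-144,-1,5],[-191.5,-2,5],[-191.5,-2,5],[-191.5,-2,5],[-191.5,-2,5],[-191.5,-2,5]],"delta_rot":[[0,0,0],[0,0,0],[0,0,0],[0,0,0],[0,0,0],[0,0,0],[0,0,0],[0,0,0]]}' 40 | grep pos
python3 - <<'E'
from h import *
for n,box in(("top",(310,170,415,265)),("scene",(230,150,345,240))):
    for r in holes(capture(n),n,box): print(n,*r)
to(599.5,-20.5,-36.5,-96.4)
E
```

```text
position: [598.3, -21.5, 31.7]
top 328.1 169.9 88 [646.6 -25.1  22. ]
top 396.1 193.7 125 [ 573.3 -211.2   22. ]
top 357.1 214.6 208 [ 518.  -100.6   22. ]
top 393.6 235.0 224 [ 458.7 -197.9   22. ]
top 331.5 245.6 130 [434.9 -27.8  22. ]
top 358.3 249.3 129 [ 422.7 -100.    22. ]
top 387.5 263.1 475 [ 383.  -177.3   22. ]
scene 270.4 153.9 167 [ 459.2 -199.8   22. ]
scene 332.4 172.1 143 [437.8 -28.3  22. ]
scene 242.7 185.0 134 [ 574.3 -213.3   22. ]
scene 282.6 208.9 72 [589.3 -89.1  22. ]
scene 305.1 223.5 208 [600.  -21.4  22. ]
t 38.6 pos [598.4 -21.5  31.8] rpy [180.   -0.  -96.4] w 51.2 F [ 0.8 -0.3  0.7] M [-0.05  0.04  0.01] grip 0.0 q6 -23.0
-> [-1.1 -0.9 68.3] [ 0. -0. -0.]
```

```bash
python3 -m crank '{"fingers":[60,60,60,60,60,20,20,20,20,20],"delta_pos":[[-0.5,-1.5,20],[-0.5,-1.5,50],[-0.5,-1.5,63],[-0.5,-1.5,68],[-0.5,-1.5,68],[-0.5,-1.5,68],[-0.5,-1.5,68],[-0.5,-1.5,68],[-0.5,-1.5,68],[-0.5,-1.5,68]],"delta_rot":[[0,0,0],[0,0,0],[0,0,0],[0,0,0],[0,0,0],[0,0,0],[0,0,0],[0,0,0],[0,0,0],[0,0,0]]}' 40
python3 -m crank '{"fingers":[20,20,20,20,20],"delta_pos":[[0,0,-30],[0,0,-60],[0,0,-60],[0,0,-60],[0,0,-60]],"delta_rot":[[0,0,0],[0,0,0],[0,0,0],[0,0,0],[0,0,0]]}' 40
python3 -c "
from h import *
to(518.8,-203.8,24,-96.4)"
```

```text
time_s: 39.6
position: [601.2, -19.8, -34.9]
orientation: [-179.9, 0.0, -96.3]
ft_force: [0.1, -0.2, 5.6]
width: 26.5
gripper_force: 39.7
time_s: 40.1
position: [599.4, -20.0, 23.2]
orientation: [179.9, -0.0, -96.3]
ft_force: [-0.4, -0.1, -1.3]
width: 26.5
gripper_force: 39.6
t 40.1 pos [599.4 -20.   23.2] rpy [179.9  -0.  -96.3] w 26.5 F [-0.4 -0.1 -1.3] M [ 0.   -0.03  0.03] grip 39.6 q6 -23.0
-> [191.6  59.9  -0.7] [ 0.001 -0.     0.001]
```

```bash
python3 -m crank '{"fingers":[20,20,20,20,20,20,20,20],"delta_pos":[[45,15,0],[90,30,0],[140,45,0],[191.5,60,0],[191.5,60,0],[191.5,60,0],[191.5,60,0],[191.5,60,0]],"delta_rot":[[0,0,0],[0,0,0],[0,0,0],[0,0,0],[0,0,0],[0,0,0],[0,0,0],[0,0,0]]}' 40
python3 -c "
from h import *
to(518.8,-203.8,-33,-96.4)"
```

```text
time_s: 40.9
position: [520.0, -202.7, 23.5]
orientation: [180.0, -0.0, -96.2]
ft_force: [-0.7, 0.1, -0.9]
width: 26.4
gripper_force: 39.6
t 40.9 pos [ 520.  -202.7   23.5] rpy [180.   -0.  -96.2] w 26.4 F [-0.7  0.1 -0.9] M [-0.02  0.01 -0.02] grip 39.6 q6 -5.0
-> [ 1.2  1.  56.5] [ 0.    -0.     0.003]
```

```bash
python3 -m crank '{"fingers":[20,20,20,20,20,20,20,20],"delta_pos":[[1,1,25],[1,1,42],[1,1,48],[1,1,51],[1,1,54],[1,1,56],[1,1,57],[1,1,57]],"delta_rot":[[0,0,0],[0,0,0],[0,0,0],[0,0,0],[0,0,0],[0,0,0],[0,0,0],[0,0,0]]}' 40
python3 -m crank '{"fingers":[45,45,45,45,45,45,45],"delta_pos":[[0,0,0],[0,0,0],[0,0,0],[0,0,0],[0,0,-30],[0,0,-70],[0,0,-70]],"delta_rot":[[0,0,0],[0,0,0],[0,0,0],[0,0,0],[0,0,0],[0,0,0],[0,0,0]]}' 40 |grep pos
python3 -m crank '{"fingers":[66,66,66,66,66,66],"delta_pos":[[-35,3,0],[-70,7,0],[-102.5,10,0],[-102.5,10,0],[-102.5,10,0],[-102.5,10,0]],"delta_rot":[[0,0,0.045],[0,0,0.045],[0,0,0.045],[0,0,0.045],[0,0,0.045],[0,0,0.045]]}' 40 |grep pos
python3 - <<'E'
from h import *
for n,box in(("top",(310,170,415,265)),("scene",(230,150,345,240))):
    for r in holes(capture(n),n,box): print(n,*r)
to(520.5,-101,-36.5,-98.9)
E
```

```text
time_s: 41.7
position: [519.1, -204.4, -31.9]
orientation: [-179.9, 0.0, -96.3]
ft_force: [-2.3, 2.4, 7.6]
width: 26.3
gripper_force: 40.4
position: [522.0, -205.2, 41.7]
position: [519.6, -102.0, 36.6]
top 313.7 170.9 361 [644.8  15.2  22. ]
top 400.4 179.6 184 [ 612.9 -225.7   22. ]
top 395.2 214.1 235 [ 516.2 -205.3   22. ]
top 393.6 235.0 247 [ 458.7 -198.    22. ]
top 309.8 242.3 64 [445.6  30.6  22. ]
top 331.5 245.5 140 [435.1 -27.8  22. ]
top 312.4 255.4 292 [409.8  24.6  22. ]
top 358.3 249.3 132 [ 422.7 -100.1   22. ]
top 387.9 263.0 453 [ 383.2 -178.5   22. ]
scene 309.5 158.3 155 [ 425.6 -101.    22. ]
scene 256.6 169.1 195 [ 516.9 -207.2   22. ]
scene 332.4 172.1 140 [437.9 -28.3  22. ]
scene 242.9 185.1 194 [ 574.3 -212.6   22. ]
scene 291.9 185.8 193 [ 520.8 -101.3   22. ]
t 43.1 pos [ 519.5 -102.4   36.6] rpy [180.   -0.  -98.9] w 56.2 F [0.5 0.3 0.3] M [-0.02  0.02 -0.02] grip 0.0 q6 -19.0
-> [-1.5 -0.8 73.1] [ 0.    -0.    -0.001]
```

```bash
python3 -m crank '{"fingers":[66,66,66,66,66,30,30,30,30,30],"delta_pos":[[-1.5,-1.5,20],[-1.5,-1.5,50],[-1.5,-1.5,68],[-1.5,-1.5,74],[-1.5,-1.5,74],[-1.5,-1.5,74],[-1.5,-1.5,74],[-1.5,-1.5,74],[-1.5,-1.5,74],[-1.5,-1.5,74]],"delta_rot":[[0,0,0],[0,0,0],[0,0,0],[0,0,0],[0,0,0],[0,0,0],[0,0,0],[0,0,0],[0,0,0],[0,0,0]]}' 50
python3 -m crank '{"fingers":[30,30,30,30,30],"delta_pos":[[0,0,-30],[0,0,-60],[0,0,-60],[0,0,-60],[0,0,-60]],"delta_rot":[[0,0,0],[0,0,0],[0,0,0],[0,0,0],[0,0,0]]}' 50
python3 -c "
from h import *
to(597,-369.2,24,-98.9)"
```

```text
time_s: 44.1
position: [522.3, -100.5, -36.0]
orientation: [-179.9, 0.0, -98.9]
ft_force: [-1.0, -1.8, 7.0]
width: 36.3
gripper_force: 50.5
time_s: 44.6
position: [520.6, -100.3, 22.1]
orientation: [179.9, -0.0, -98.9]
ft_force: [0.1, -0.0, -2.8]
width: 36.1
gripper_force: 50.9
t 44.6 pos [ 520.6 -100.3   22.1] rpy [179.9  -0.  -98.9] w 36.1 F [ 0.1 -0.  -2.8] M [-0.04  0.02  0.02] grip 50.9 q6 -19.2
-> [ 253.8 -117.1   -2. ] [ 0.001 -0.     0.   ]
```

```bash
python3 -m crank '{"fingers":[30,30,30,30,30,30,30,30,30,30],"delta_pos":[[42,-20,-2],[84,-39,-2],[126,-58,-2],[168,-78,-2],[210,-97,-2],[254,-117,-2],[254,-117,-2],[254,-117,-2],[254,-117,-2],[254,-117,-2]],"delta_rot":[[0,0,0],[0,0,0],[0,0,0],[0,0,0],[0,0,0],[0,0,0],[0,0,0],[0,0,0],[0,0,0],[0,0,0]]}' 50
python3 -c "
from h import *
to(597,-369.2,-35,-98.9)"
```

```text
time_s: 45.6
position: [597.4, -368.1, 24.4]
orientation: [179.9, 0.0, -98.8]
ft_force: [-0.3, 0.3, -2.2]
width: 36.6
gripper_force: 51.0
t 45.6 pos [ 597.4 -368.1   24.4] rpy [179.9   0.  -98.8] w 36.6 F [-0.3  0.3 -2.2] M [-0.02 -0.01  0.  ] grip 51.0 q6 7.0
-> [ 1.1  0.2 59.4] [0.001 0.    0.001]
```

```bash
python3 -m crank '{"fingers":[30,30,30,30,30,30,30,30],"delta_pos":[[1,0,25],[1,0,42],[1,0,49],[1,0,53],[1,0,56],[1,0,58],[1,0,59],[1,0,59]],"delta_rot":[[0,0,0],[0,0,0],[0,0,0],[0,0,0],[0,0,0],[0,0,0],[0,0,0],[0,0,0]]}' 50
python3 -m crank '{"fingers":[56,56,56,56,56,56,56],"delta_pos":[[0,0,0],[0,0,0],[0,0,0],[0,0,0],[0,0,-30],[0,0,-70],[0,0,-70]],"delta_rot":[[0,0,0],[0,0,0],[0,0,0],[0,0,0],[0,0,0],[0,0,0],[0,0,0]]}' 50 |grep pos
python3 -m crank '{"fingers":[66,66,66,66,66,66,66,66,66,66,66,66],"delta_pos":[[-39,26,0],[-78,53,0],[-117,79,0],[-156,105,0],[-195,131,0],[-234,158,0],[-273,184,0],[-312.5,210.5,0],[-312.5,210.5,0],[-312.5,210.5,0],[-312.5,210.5,0],[-312.5,210.5,0]],"delta_rot":[[0,0,0],[0,0,0],[0,0,0],[0,0,0],[0,0,0],[0,0,0],[0,0,0],[0,0,0],[0,0,0],[0,0,0],[0,0,0],[0,0,0]]}' 50 |grep pos
python3 - <<'E'
from h import *
for n,box in(("top",(310,170,470,265)),("scene",(170,130,345,240))):
    for r in holes(capture(n),n,box): print(n,*r)
to(437.7,-27.8,-38,-98.9)
E
```

```text
time_s: 46.4
position: [598.2, -370.4, -33.0]
orientation: [-179.9, -0.0, -98.9]
ft_force: [-1.2, 3.0, 4.3]
width: 36.2
gripper_force: 51.7
position: [601.3, -372.2, 42.0]
position: [438.3, -30.0, 35.7]
top 448.8 174.5 82 [ 623.9 -362.9   22. ]
top 455.8 175.5 64 [ 620.6 -382.7   22. ]
top 442.4 184.8 89 [ 595.  -342.4   22. ]
top 452.6 184.4 132 [ 595.3 -371.5   22. ]
top 458.2 189.5 84 [ 580.4 -385.9   22. ]
top 337.0 191.2 124 [584.9 -47.9  22. ]
top 396.1 193.7 139 [ 573.4 -211.2   22. ]
top 440.3 209.1 78 [ 526.3 -331.3   22. ]
top 310.4 208.0 77 [540.1  26.9  22. ]
top 363.2 217.8 294 [ 508.5 -117.1   22. ]
top 395.2 214.1 255 [ 516.1 -205.4   22. ]
top 393.6 235.0 251 [ 458.7 -197.9   22. ]
top 440.4 237.6 64 [ 447.4 -326.    22. ]
top 358.3 249.2 245 [ 423.  -100.1   22. ]
top 387.6 263.0 497 [ 383.1 -177.5   22. ]
scene 270.5 153.9 171 [ 459.2 -199.7   22. ]
scene 309.5 158.3 189 [ 425.7 -101.    22. ]
scene 185.1 167.9 119 [ 596.3 -373.7   22. ]
scene 256.7 169.1 187 [ 516.9 -207.    22. ]
scene 332.4 172.1 188 [437.9 -28.4  22. ]
scene 242.7 185.0 140 [ 574.3 -213.2   22. ]
t 48.4 pos [438.1 -30.2  35.6] rpy [180.  -0. -99.] w 56.5 F [-0.6  0.2 -0.7] M [ 0.02 -0.01 -0.  ] grip 0.0 q6 -31.0
-> [-2.3  0.7 73.6] [ 0.    -0.    -0.002]
```

```bash
python3 -m crank '{"fingers":[66,66,66,66,66,30,30,30,30,30],"delta_pos":[[-2.5,0,20],[-2.5,0,50],[-2.5,0,68],[-2.5,0,73.5],[-2.5,0,73.5],[-2.5,0,73.5],[-2.5,0,73.5],[-2.5,0,73.5],[-2.5,0,73.5],[-2.5,0,73.5]],"delta_rot":[[0,0,0],[0,0,0],[0,0,0],[0,0,0],[0,0,0],[0,0,0],[0,0,0],[0,0,0],[0,0,0],[0,0,0]]}' 50
python3 -m crank '{"fingers":[30,30,30,30,30],"delta_pos":[[0,0,-30],[0,0,-60],[0,0,-60],[0,0,-60],[0,0,-60]],"delta_rot":[[0,0,0],[0,0,0],[0,0,0],[0,0,0],[0,0,0]]}' 50
python3 -c "
from h import *
to(540,-360.4,24,-98.9)"
```

```text
time_s: 49.4
position: [439.0, -26.6, -36.7]
orientation: [-179.9, 0.0, -98.9]
ft_force: [0.0, -2.5, 7.0]
width: 36.4
gripper_force: 50.5
time_s: 49.9
position: [437.6, -26.8, 21.7]
orientation: [180.0, -0.0, -98.9]
ft_force: [0.2, -0.7, -2.0]
width: 36.1
gripper_force: 51.1
t 49.9 pos [437.6 -26.8  21.7] rpy [180.   -0.  -98.9] w 36.1 F [ 0.2 -0.7 -2. ] M [0.   0.11 0.04] grip 51.1 q6 -31.3
-> [ 313.8 -152.8   -2.4] [ 0.001 -0.     0.   ]
```

```bash
python3 -m crank '{"fingers":[30,30,30,30,30,30,30,30,30,30,30,30],"delta_pos":[[39,-19,-2],[78,-38,-2],[117,-57,-2],[156,-76,-2],[195,-95,-2],[234,-114,-2],[274,-133,-2],[314,-153,-2],[314,-153,-2],[314,-153,-2],[314,-153,-2],[314,-153,-2]],"delta_rot":[[0,0,0],[0,0,0],[0,0,0],[0,0,0],[0,0,0],[0,0,0],[0,0,0],[0,0,0],[0,0,0],[0,0,0],[0,0,0],[0,0,0]]}' 50
python3 -c "
from h import *
to(540,-360.4,-35,-98.9)"
```

```text
time_s: 51.1
position: [540.5, -359.4, 23.8]
orientation: [179.9, 0.0, -98.8]
ft_force: [0.6, 0.6, -2.2]
width: 36.4
gripper_force: 51.1
t 51.1 pos [ 540.5 -359.4   23.8] rpy [179.9   0.  -98.8] w 36.4 F [ 0.6  0.6 -2.2] M [ 0.03  0.02 -0.05] grip 51.1 q6 7.6
-> [ 1.1  0.3 58.8] [0.001 0.    0.001]
```

```bash
python3 -m crank '{"fingers":[30,30,30,30,30,30,30,30],"delta_pos":[[0.5,0,25],[0.5,0,42],[0.5,0,49],[0.5,0,53],[0.5,0,56],[0.5,0,57.5],[0.5,0,58.5],[0.5,0,58.5]],"delta_rot":[[0,0,0],[0,0,0],[0,0,0],[0,0,0],[0,0,0],[0,0,0],[0,0,0],[0,0,0]]}' 50
python3 -m crank '{"fingers":[56,56,56,56,56,56,56],"delta_pos":[[0,0,0],[0,0,0],[0,0,0],[0,0,0],[0,0,-30],[0,0,-70],[0,0,-70]],"delta_rot":[[0,0,0],[0,0,0],[0,0,0],[0,0,0],[0,0,0],[0,0,0],[0,0,0]]}' 50 |grep pos
python3 -m crank '{"fingers":[66,66,66,66,66,66,66,66,66,66],"delta_pos":[[-40,26,0],[-80,51,0],[-120,77,0],[-160,103,0],[-200,128,0],[-240,153.5,0],[-240,153.5,0],[-240,153.5,0],[-240,153.5,0],[-240,153.5,0]],"delta_rot":[[0,0,0],[0,0,0],[0,0,0],[0,0,0],[0,0,0],[0,0,0],[0,0,0],[0,0,0],[0,0,0],[0,0,0]]}' 50 |grep pos
python3 - <<'E'
from h import *
for n,box in(("top",(340,180,470,265)),("scene",(170,130,345,240))):
    for r in holes(capture(n),n,box):
        if r[2]>100: print(n,*r)
to(425.5,-100,-38,-98.9)
E
```

```text
time_s: 51.9
position: [541.4, -361.1, -33.6]
orientation: [-179.9, -0.0, -98.9]
ft_force: [0.8, 0.6, -1.1]
width: 36.6
gripper_force: 51.4
position: [544.5, -362.8, 41.6]
position: [426.7, -101.0, 35.7]
top 452.6 184.4 130 [ 595.4 -371.4   22. ]
top 396.1 193.7 133 [ 573.4 -211.1   22. ]
top 451.2 204.6 132 [ 538.  -362.7   22. ]
top 387.5 263.0 507 [ 383.2 -177.3   22. ]
scene 220.4 133.2 178 [ 459.9 -356.1   22. ]
scene 270.4 153.9 164 [ 459.2 -199.9   22. ]
scene 309.5 158.3 190 [ 425.5 -101.1   22. ]
scene 185.1 167.9 119 [ 596.2 -373.7   22. ]
scene 256.5 169.1 149 [ 517.1 -207.4   22. ]
scene 242.8 185.1 149 [ 574.4 -212.9   22. ]
t 53.7 pos [ 426.4 -101.2   35.6] rpy [180.  -0. -99.] w 56.6 F [ 0.5  0.7 -0.2] M [-0.03 -0.04 -0.02] grip 0.0 q6 -21.6
-> [-1.   1.  73.6] [ 0.    -0.    -0.002]
```

```bash
python3 -m crank '{"fingers":[66,66,66,66,66,30,30,30,30,30],"delta_pos":[[-1,0.5,20],[-1,0.5,50],[-1,0.5,68],[-1,0.5,73.5],[-1,0.5,73.5],[-1,0.5,73.5],[-1,0.5,73.5],[-1,0.5,73.5],[-1,0.5,73.5],[-1,0.5,73.5]],"delta_rot":[[0,0,0],[0,0,0],[0,0,0],[0,0,0],[0,0,0],[0,0,0],[0,0,0],[0,0,0],[0,0,0],[0,0,0]]}' 50
python3 -m crank '{"fingers":[30,30,30,30,30],"delta_pos":[[0,0,-30],[0,0,-60],[0,0,-60],[0,0,-60],[0,0,-60]],"delta_rot":[[0,0,0],[0,0,0],[0,0,0],[0,0,0],[0,0,0]]}' 50
python3 -c "
from h import *
to(482.5,-351.4,24,-98.9)"
```

```text
time_s: 54.7
position: [426.6, -99.2, -36.8]
orientation: [-179.9, 0.0, -98.9]
ft_force: [-0.5, -2.3, 7.8]
width: 36.7
gripper_force: 50.5
time_s: 55.2
position: [425.2, -99.1, 21.7]
orientation: [180.0, 0.0, -98.9]
ft_force: [-0.2, -0.3, -2.1]
width: 36.4
gripper_force: 51.1
t 55.2 pos [425.2 -99.1  21.7] rpy [180.    0.  -98.9] w 36.4 F [-0.2 -0.3 -2.1] M [0.01 0.03 0.01] grip 51.1 q6 -21.8
-> [240.4 -95.6  -2.4] [ 0.001  0.    -0.   ]
```

```bash
python3 -m crank '{"fingers":[30,30,30,30,30,30,30,30,30,30],"delta_pos":[[40,-16,-2],[80,-32,-2],[120,-48,-2],[160,-64,-2],[200,-80,-2],[240.5,-95.5,-2],[240.5,-95.5,-2],[240.5,-95.5,-2],[240.5,-95.5,-2],[240.5,-95.5,-2]],"delta_rot":[[0,0,0],[0,0,0],[0,0,0],[0,0,0],[0,0,0],[0,0,0],[0,0,0],[0,0,0],[0,0,0],[0,0,0]]}' 50
python3 -c "
from h import *
to(482.5,-351.4,-35,-98.9)"
```

```text
time_s: 56.2
position: [482.7, -350.4, 23.8]
orientation: [179.9, 0.0, -98.8]
ft_force: [0.2, 0.4, -1.9]
width: 36.0
gripper_force: 51.0
t 56.2 pos [ 482.7 -350.4   23.8] rpy [179.9   0.  -98.8] w 36.0 F [ 0.2  0.4 -1.9] M [ 0.   -0.07  0.01] grip 51.0 q6 8.4
-> [ 1.   0.  58.8] [0.001 0.    0.001]
```

```bash
python3 -m crank '{"fingers":[30,30,30,30,30,30,30,30],"delta_pos":[[0.5,0,25],[0.5,0,42],[0.5,0,49],[0.5,0,53],[0.5,0,56],[0.5,0,58],[0.5,0,59.5],[0.5,0,59.5]],"delta_rot":[[0,0,0],[0,0,0],[0,0,0],[0,0,0],[0,0,0],[0,0,0],[0,0,0],[0,0,0]]}' 50
python3 -m crank '{"fingers":[56,56,56,56,56,56,56,56,56,56,56,56,56,56,56],"delta_pos":[[0,0,0],[0,0,0],[0,0,0],[0,0,0],[0,0,-30],[0,0,-70],[0,0,-110],[-45,0,-140],[-90,0,-160],[-135,0,-160],[-180,0,-160],[-225,0,-160],[-260,0,-160],[-260,0,-160],[-260,0,-160]],"delta_rot":[[0,0,0],[0,0,0],[0,0,0],[0,0,0],[0,0,0],[0,0,0],[0,0,0],[0,0,0],[0,0,0],[0,0,0],[0,0,0],[0,0,0],[0,0,0],[0,0,0],[0,0,0]]}' 50
python3 - <<'E'
from h import *
ims={n:capture(n) for n in("top","scene")}
for n in ims: print(n,row(ims[n],n,"y"),row(ims[n],n,"b"))
a=cv2.resize(ims["top"][160:280,225:475],(800,384),interpolation=cv2.INTER_CUBIC)
cv2.imwrite("pics/f1.png",a[...,::-1])
b=cv2.resize(ims["scene"][110:250,160:440],(800,400),interpolation=cv2.INTER_CUBIC)
cv2.imwrite("pics/f2.png",b[...,::-1])
for n,box in(("top",(380,170,470,250)),("scene",(165,120,285,200))):
    for r in holes(ims[n],n,box):
        if r[2]>80: print(n,*r)
E
```

```text
time_s: 57.0
position: [483.7, -352.0, -33.7]
orientation: [-179.9, -0.0, -98.9]
ft_force: [-1.8, 4.1, 7.7]
width: 36.2
gripper_force: 52.1
time_s: 58.5
position: [523.3, -94.3, 124.8]
orientation: [-180.0, -0.0, -98.8]
ft_force: [1.4, -0.3, 0.6]
width: 47.7
gripper_force: 0.0
top [((515.99462890625, -203.46035766601562), (41.71616744995117, 185.93043518066406), 83.65263366699219)] [((536.47705078125, -360.12908935546875), (51.97783279418945, 187.7056884765625), 81.083984375)]
scene [] []
top 452.6 184.4 217 [ 595.4 -371.3   22. ]
top 396.0 193.6 224 [ 573.4 -210.9   22. ]
top 381.5 199.0 261 [ 559.4 -169.9   22. ]
top 451.0 204.3 182 [ 538.9 -362.5   22. ]
top 395.2 214.1 235 [ 516.1 -205.5   22. ]
top 449.5 225.3 153 [ 480.6 -353.7   22. ]
top 393.6 235.0 240 [ 458.7 -197.8   22. ]
scene 216.1 138.8 97 [ 481.2 -355.9   22. ]
scene 200.9 153.2 131 [ 539.3 -364.7   22. ]
scene 208.7 163.5 144 [ 557.5 -327.4   22. ]
scene 185.0 167.8 169 [ 596.2 -374.    22. ]
scene 256.6 169.1 211 [ 516.9 -207.1   22. ]
scene 202.0 169.9 82 [ 582.1 -331.4   22. ]
scene 242.8 185.1 203 [ 574.4 -212.8   22. ]
```

View pics/f1.png

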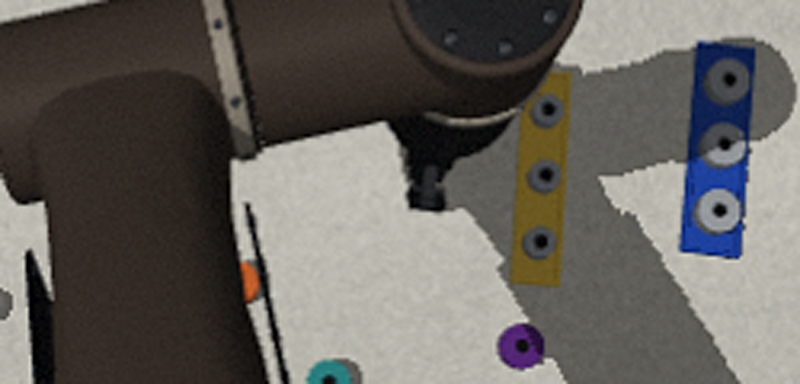

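View pics/f2.png

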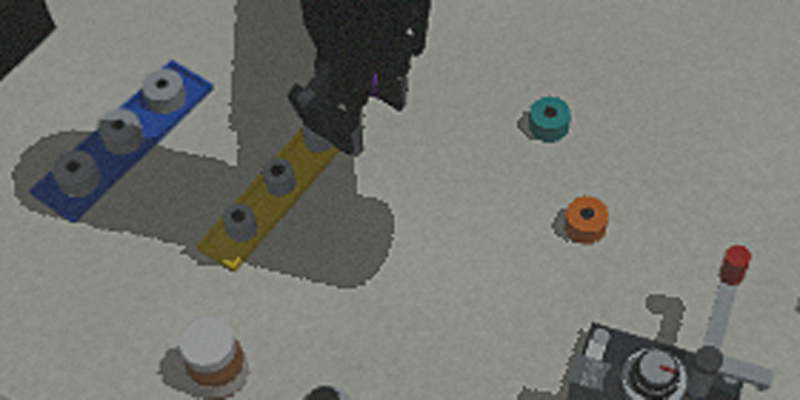

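The top view shows three small bushes in the yellow row at (545,110), (544,175) and (539,241), and three large in the blue row at (729,80), (724,144) and (719,210). They are centred to about 1.5 mm. Placing heights matched pick height plus the 3 mm floor, so all lie flat. The scene view shows the handle open with its knob at (736,262). One last check of the barrel and ring marks, then hand in.

Run:
```python
from h import *
n="scene"; im=capture(n); h=im.astype(int); m=(h[...,0]>h[...,1]+25)&(h[...,0]>h[...,2]+25); q=proj(n,[593.7,180.5,125])[0]
yy,xx=np.mgrid[:400,:640]; m&=np.hypot(xx-q[0],yy-q[1])<9
d=np.array([plane(n,x,y,125)[:2] for y,x in np.argwhere(m)])-plane(n,*q,125)[:2]
a=np.degrees(np.arctan2(*d.mean(0)[::-1])); print(a,prof(im,n,(596,180.5)))
if abs(a-87)<9: print(close_job())
```

```text
86.33500065041353 [124 130 137 138 135 127 134 137 132 120 159 115 120 101  88 102 118 116
 123 126 123 124  87  85  84  69  69  81  76  76  88  86 102 117 123 132]
the job is handed in; nothing more can be done
None
```

I closed the clamp handle, turned the lock ring to its stop with the barrel unturned, and opened the handle again. All six bushes lie flat in their rows, three small in yellow and three large in blue. I left everything else alone and handed the job in at about 59 s; the hand-in returned no verdict.

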